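# Load the cream jars into the vanity jar rack and lock its gate

### The arm

A 7-joint arm with a two-finger parallel gripper is mounted at the origin on the work surface. World frame = base frame: x ahead of the robot, y to its left, z up, the work surface at z = 0. Lengths are in m, angles in rad, forces in N, time in s.
With the tool pointing down it reaches from about 0.425 to 0.925 m from the base axis. Payload 6.8 kg.
Tool frame: the origin (TCP) lies between the finger pads; the fingertips stand r.tcp_to_tips ahead of it and the grasp point (between the pads) is the TCP (r.tcp_to_tips is the distance from the TCP to the fingertips, in m); z points along the fingers, y is the line along which they close (so a half turn about z gives the same grasp; the last joint's range is limited). The gripper opens to 85 mm and grips with 20 to 120 N. Pads are 22 mm wide; open, the fingers measure 114 mm over their backs; the gripper's body (76 mm by 85 mm) begins 54 mm behind the grasp point. The pads swing forward as they close: fully open they stand 13 mm farther back than shut.
Start: joints at [-1.402, 0.477, 0.022, 1.555, -0.011, 1.109, -0.083], TCP at [0.184, 0.649, 0.218] pointing down, gripper open.
Joint ranges: [-2.96, 2.96], [-0.34, 2.1], [-1.41, 1.46], [0.24, 2.44], [-1.37, 4.51], [0.17, 1.92], [-2.96, 2.96]. Speed limits (rad/s): [2.39, 2.39, 3.14, 3.14, 3.14, 3.14, 3.14].

### API

Orientations are given as a rotation vector (axis times angle).
In Python, from bench import r gives the robot as it stands.
- The arm moves only by the tool servo_tool, never from a script. Its argument "commands" is a list of rows, each a list of 2 entries, a list of its own where there are three numbers: the shift along the tool's x, y, z normalised to -1 to 1, where 1 is 250 mm, then the turn, a rotation vector about the tool's x, y, z normalised to -1 to 1, where 1 is 90 degrees. In form: [[[dx, dy, dz], [ax, ay, az]], ...]. A call has 1 to 20 rows; each row is the pose to reach, as a shift and turn from the pose commanded when the call began, along the tool's axes at that moment; what a row does not reach only later rows make up. A row lasts 1/10 s, in which the tool goes at most 50 mm and 8.59 degrees, less where a joint would pass 70% of its speed; a pose out of reach is approached as far as the arm can. A call with a number of a shift or a turn outside -1 to 1 is refused whole. A call with a gripper value outside its range is refused whole. "claw" is the closure, from 0 (fully open) to 1 (shut), set as the call begins (left out, the last holds). The fingers move at their own pace and stop on an object; "squeeze" is the grip in N (left out, the last holds). Time passes only in rows, so rows that repeat a pose let the fingers close. It gives the time, the measured TCP pose, the force, the opening and the grip force at its end, in the units of the state.
- r.get_obs(): the state, without advancing time (a new reading comes with each control period).
- r.grab_frame(name): name is "side" or "top" or "wrist"; returns (picture, depth): 400x640x3 uint8, red, green, blue; 400x640 float32, m along the optical axis (not along the pixel's ray), 0 where there is no reading.
- r.camera_model(name): a dict with "fx", "fy", "cx", "cy" (pixels), "extrinsics" (4x4, takes a point from camera to world coordinates); the wrist camera has in their place "hand_eye" (4x4, takes a point from camera to tool coordinates, whose origin is the TCP and whose axes are the flange's). Camera axes: x right, y down, z forward; pixel columns grow to the right and rows downward; lengths in m; the calibration is good to about 2 mm. A picture is of the moment at which its call begins: read the wrist's pose just before it. camera_model takes no time and is no camera call.
- r.hand_in(): hands the job in; it is judged then, once.
Trained networks look in the newest picture that a camera, given by its name, has taken for a name from the list of things; names that differ only in an ending like _2 or _b are one class to them, and where a whole thing is asked for, a point or a joint stands for the part that bears it (a point fixed in the world has none). Each returns a list of dicts, best first, with "confidence" (0 to 1); they miss things now and then, are a little off and sometimes report something else, mostly with a low value. They report only what shows in the picture. A call takes as long as a camera call. They do not tell look-alikes from the thing itself.
- r.boxes_of(camera, target): "uv" ([column, row] in pixels, amid what is visible of it).
- r.mark_of(camera, target): "uv" ([column, row] in pixels: a listed point, or the origin of a listed thing).
The state is a dict: "clock": time; "joints": joint angles; "qvel": joint speeds; "tau": joint torques, N m; "tcp_pos": TCP position; "orientation": TCP orientation; "contact_force": force on the tool from outside, world axes, zero at the start; "moment": the same for the moment, N m; "grip_width": finger opening in m; "gripper_force": force on a finger pad.
Only numpy, scipy, OpenCV 4.12 (cv2) and the standard library are available. Lean on these libraries where they do the work, as an engineer would, in place of code of your own. Each camera call takes 0.05 s, during which the arm holds its last target. There are 200 camera calls.

### The job

Swing the jar rack's gate lever open until it clicks over its outer notch, then push all the cream jars standing on the vanity one by one into single file between the rails, sliding them upright along the top without lifting them; the lens case left lying between the rails goes into the pale blue upper tray. When every jar is inside, throw the gate lever back to its notch across the mouth behind the last jar, and leave the other things on the vanity where they are.

Things in the scene. Friction and masses are not known exactly. Their poses are not given: they have to be found in the camera images.
- rack: fixed aluminium jar rack on the vanity top, with no floor: jars slide on the vanity top. Origin on the top at the middle of the lane's mouth, under the closed gate arm; x runs into the lane, y left looking in, z up. Two rails 20 mm high, 6 mm thick, inner faces at y = +/-30 mm, from x = 12 to 262 mm. A jar is inside when wholly beyond the closed gate arm (centre at x over 34 mm)
- lane_mouth (a point): point on the vanity top midway between the near ends of the two rails (rack x = 12 mm). From here 20 mm high flared guides widen the mouth outwards, from y = +/-30 mm to about +/-57 mm at rack x = -45 mm. Axes as the rack's
- lane_end (a point): point on the vanity top in the middle of the end stop's inner face (rack x = 262 mm); the stop is 34 mm high. Axes as the rack's
- gate_pivot (a point): point on the gate lever's upright pivot axis, at rack x = 0, y = 62 mm, 34 mm above the vanity top. Axes as the rack's. The lever's two notches are dark grooves on two small 22 mm high rest blocks: closed at rack (0, -45) mm beside the mouth, open at about (-80, 89) mm
- gate (a joint): gate lever, turns level about gate_pivot; 0 rad = closed notch, arm along rack -y across the mouth; grows as the arm swings outwards, away from the lane; 1.9 rad = open notch (arm points along (-sin q, -cos q) in the rack's x, y); it stops at both notches. An over-centre spring (about 3 N at the post, centre 0.95 rad) pulls it into the nearer notch and holds it
- gate_post (a point): middle of the grip post of the gate lever: white upright round post, 16 mm in diameter, on the end of the arm, 120 mm from the pivot; this point is 61 mm above the vanity top, the free post reaches from 39 to 84 mm. The white arm itself is 14 mm wide and lies 27 to 41 mm above the vanity top
- lens_case: white twist-cap lens case, two round caps of 30 mm diameter side by side, 60 mm long along its x, 30 mm wide, 22 mm high, 30 g; origin at the centre of its underside. It starts lying lengthwise between the rails
- trays: two stacked polypropylene trays, pale blue over white, fixed; 120 mm (x) by 180 mm (y) outside, walls 4 mm; origin at the centre of the underside of the stack; the blue tray's inner floor is 38 mm and its rim 70 mm above the vanity top
- jar0: upright cream jar, amber glass with a white screw cap: plain cylinder 54 mm in diameter, 66 mm high, about 160 g; origin at the centre of its underside, z up along it. All jars are alike; three or four are present in a run, an absent one gives None
- jar1: upright cream jar, amber glass with a white screw cap: plain cylinder 54 mm in diameter, 66 mm high, about 160 g; origin at the centre of its underside, z up along it. All jars are alike; three or four are present in a run, an absent one gives None
- jar2: upright cream jar, amber glass with a white screw cap: plain cylinder 54 mm in diameter, 66 mm high, about 160 g; origin at the centre of its underside, z up along it. All jars are alike; three or four are present in a run, an absent one gives None
- jar3: upright cream jar, amber glass with a white screw cap: plain cylinder 54 mm in diameter, 66 mm high, about 160 g; origin at the centre of its underside, z up along it. All jars are alike; three or four are present in a run, an absent one gives None
- ring_dish: sage ceramic ring dish, bystander, 90 mm in diameter, 22 mm high, origin at the centre of its underside
- tweezers: grey plastic tweezers, bystander, 110 mm long along x, 6 mm high, origin under its centre
- flip_box: aluminium box with magnetic flip lid, shut, bystander, 72 x 102 x 44 mm, origin at the centre of its underside
Mind the look-alikes: they are no part of the job. What is shaped like the jar3 but purple is not meant. What is shaped like the jar2 but black is not meant.

How it is judged:
By the outcome, as a careful person would: the job done as asked, in the order asked, and still so for the second after the job is handed in, with the robot touching nothing.
Of jar0, jar1, jar2, jar3 only 3 to 4 are there at a start; the rules pass over those that are not, and their reading is None.
At some moment in a run one of jar0, jar1, jar2, jar3 may be knocked a few centimetres aside while the robot is not near it.
It also fails if it takes over 210 s, if anything falls off the work surface, if the arm or the gripper's body presses on something with over 40 N, if the wrist force passes 120 N, or if a joint passes its speed limit or range.

## Working session

There is one attempt and no reset: what is moved stays moved. The work goes in short steps, Python scripts to look and compute and a tool call to move; the robot and the scene stay as the last step left them, time stands still between calls to the robot, and variables do not carry over. Pictures are saved under pics/ and viewed, at most 14 in all, crops included, and the job is handed in when it is done.

Besides the shell and the picture viewer there is one more tool, called after "Call:" as a command line: name --argument value ..., lists and objects as JSON in quotes. servo_tool: Moves the arm, as the interface text tells. Scaled input: -1 to 1 covers 250 mm each way for a shift and 90 degrees each way for a turn. Its arguments: {"type":"object","properties":{"commands":{"type":"array"},"claw":{"type":"number"},"squeeze":{"type":"number"}},"required":["commands"]}

```bash
mkdir -p pics; ls; cat > h.py <<'E'
import numpy as np,cv2
from bench import r
from scipy.spatial.transform import Rotation as R
def snap(n):
    o=r.get_obs(); p,d=r.grab_frame(n); m=r.camera_model(n)
    if n=='wrist':
        T=np.eye(4);T[:3,:3]=R.from_rotvec(o['orientation']).as_matrix();T[:3,3]=o['tcp_pos'];E=T@np.array(m['hand_eye'])
    else: E=np.array(m['extrinsics'])
    return p,d,m,E
def ray(uv,m,E,z):
    d=E[:3,:3]@np.array([(uv[0]-m['cx'])/m['fx'],(uv[1]-m['cy'])/m['fy'],1]);c=E[:3,3]
    return c+d*(z-c[2])/d[2]
def cloud(d,m,E):
    v,u=np.indices(d.shape); P=np.stack([(u-m['cx'])/m['fx']*d,(v-m['cy'])/m['fy']*d,d],-1)
    return P@E[:3,:3].T+E[:3,3]
def save(n,p): cv2.imwrite('pics/'+n+'.png',cv2.cvtColor(p,cv2.COLOR_RGB2BGR))
E
python3 - <<'E'
from h import *
for n in ['top','side']:
    p,d,m,E=snap(n); save(n+'0',p); np.savez(n+'0.npz',p=p,d=d,E=E)
    print(n,m['fx'],E.round(3).tolist())
    for t in ['rack','lane_mouth','lane_end','gate_pivot','gate_post','lens_case','trays','jar0','ring_dish','tweezers','flip_box']:
        for x in r.mark_of(n,t)[:7]:
            uv=np.array(x['uv']); z={'gate_pivot':.034,'gate_post':.061}.get(t,0)
            print(t,uv.round(),round(x['confidence'],2),ray(uv,m,E,z).round(3)[:2])
o=r.get_obs();print(o['clock'],o['tcp_pos'],o['orientation'],r.tcp_to_tips)
E
```

```text
pics
top 468.34164045859416 [[0.031, -0.994, 0.102, 0.428], [-0.999, -0.032, -0.012, 0.093], [0.015, -0.102, -0.995, 1.458], [0.0, 0.0, 0.0, 1.0]]
rack [331. 211.] 0.79 [0.543 0.031]
rack [339. 231.] 0.61 [0.481 0.006]
rack [228. 199.] 0.36 [0.569 0.355]
lane_mouth [338. 207.] 0.88 [0.554 0.011]
lane_end [420. 208.] 0.97 [ 0.559 -0.248]
lane_end [332. 212.] 0.44 [0.54  0.027]
gate_pivot [337. 188.] 0.71 [0.612 0.017]
gate_post [338. 230.] 0.65 [0.482 0.011]
lens_case [382. 211.] 0.54 [ 0.548 -0.128]
trays [420. 266.] 0.95 [ 0.38  -0.249]
jar0 [189. 176.] 0.67 [0.638 0.48 ]
jar0 [227. 238.] 0.64 [0.449 0.351]
jar0 [233. 201.] 0.57 [0.565 0.337]
jar0 [265. 193.] 0.54 [0.591 0.239]
jar0 [265. 235.] 0.5 [0.463 0.235]
jar0 [247. 268.] 0.5 [0.357 0.287]
jar0 [280. 273.] 0.49 [0.346 0.183]
ring_dish [330. 260.] 0.78 [0.389 0.031]
tweezers [370. 142.] 0.67 [ 0.766 -0.087]
flip_box [287. 140.] 0.94 [0.764 0.178]
side 362.3296874102514 [[0.943, -0.241, 0.227, 0.36], [-0.332, -0.684, 0.65, -0.512], [-0.001, -0.688, -0.725, 0.722], [0.0, 0.0, 0.0, 1.0]]
rack [318. 233.] 0.88 [0.543 0.019]
lane_mouth [321. 238.] 0.79 [0.545 0.001]
lane_end [371. 327.] 0.62 [ 0.565 -0.248]
gate_pivot [337. 216.] 0.61 [0.596 0.026]
gate_post [292. 228.] 0.98 [0.476 0.008]
lens_case [340. 280.] 0.72 [ 0.546 -0.124]
trays [286. 355.] 0.68 [ 0.386 -0.244]
jar0 [264. 184.] 0.89 [0.454 0.233]
jar0 [229. 201.] 0.87 [0.351 0.2  ]
jar0 [258. 159.] 0.79 [0.462 0.348]
jar0 [293. 155.] 0.67 [0.57  0.328]
jar0 [228. 180.] 0.65 [0.361 0.287]
jar0 [301. 128.] 0.64 [0.635 0.455]
ring_dish [255. 245.] 0.8 [0.386 0.033]
tweezers [415. 241.] 0.8 [ 0.761 -0.085]
flip_box [371. 173.] 0.81 [0.761 0.176]
flip_box [340. 284.] 0.67 [ 0.542 -0.133]
1.2 [0.18445744 0.64934416 0.21843062] [4.33402599e-01 3.11154049e+00 8.14276189e-05] 0.019
```

```bash
python3 - <<'E'
from h import *
a=cv2.imread('pics/top0.png')[100:320,140:480]
cv2.imwrite('pics/top0c.png',cv2.resize(a,None,fx=2.3,fy=2.3,interpolation=cv2.INTER_CUBIC))
# rack fine: cloud from top
z=np.load('top0.npz');m=r.camera_model('top');P=cloud(z['d'],m,z['E']);p=z['p'].astype(int)
# jar tops: points 0.06..0.072
M=((P[...,2]>.055)&(P[...,2]<.078)&(z['d']>0)).astype('uint8')
n,l,s,c=cv2.connectedComponentsWithStats(M)
for i in range(1,n):
    if s[i,4]>40:
        q=P[l==i];print(c[i].round(),s[i,4],((q.max(0)+q.min(0))/2).round(3),np.median(q[:,2]).round(3),(q.max(0)-q.min(0)).round(3)[:2],p[l==i].mean(0).round())
E
```

```text
[457. 113.] 48 [ 0.847 -0.341  0.066] 0.068 [0.049 0.021] [146. 143. 125.]
[220. 122.] 232 [0.801 0.38  0.066] 0.07 [0.062 0.069] [121. 186. 125.]
[443. 122.] 46 [ 0.83  -0.308  0.068] 0.067 [0.049 0.048] [127. 124. 108.]
[189. 170.] 251 [0.646 0.463 0.066] 0.067 [0.051 0.05 ] [75. 72. 69.]
[131. 179.] 69 [0.617 0.645 0.066] 0.066 [0.063 0.045] [142. 138. 120.]
[265. 193.] 251 [0.584 0.232 0.065] 0.066 [0.052 0.051] [250. 249. 247.]
[229. 197.] 251 [0.571 0.341 0.064] 0.066 [0.051 0.053] [249. 248. 246.]
[575. 196.] 122 [ 0.591 -0.682  0.062] 0.06 [0.082 0.112] [213. 183. 126.]
[518. 201.] 138 [ 0.568 -0.556  0.062] 0.06 [0.104 0.127] [218. 191. 134.]
[552. 233.] 200 [ 0.509 -0.624  0.062] 0.06 [0.077 0.244] [217. 188. 132.]
[263. 235.] 255 [0.458 0.233 0.066] 0.067 [0.051 0.051] [251. 251. 249.]
[225. 236.] 254 [0.452 0.346 0.065] 0.066 [0.05  0.052] [250. 249. 247.]
[424. 267.] 390 [ 0.38  -0.239  0.066] 0.069 [0.142 0.197] [228. 231. 232.]
[127. 284.] 303 [0.303 0.631 0.067] 0.069 [0.212 0.026] [102. 100.  96.]
[246. 270.] 257 [0.354 0.281 0.064] 0.066 [0.05  0.051] [220. 132. 233.]
[276. 271.] 253 [0.357 0.19  0.066] 0.066 [0.05  0.051] [224. 137. 235.]
[  5. 326.] 82 [0.174 0.965 0.067] 0.071 [0.073 0.041] [242. 240. 225.]
[334. 379.] 175 [0.034 0.003 0.067] 0.062 [0.079 0.138] [90. 85. 77.]
```

View pics/top0c.png

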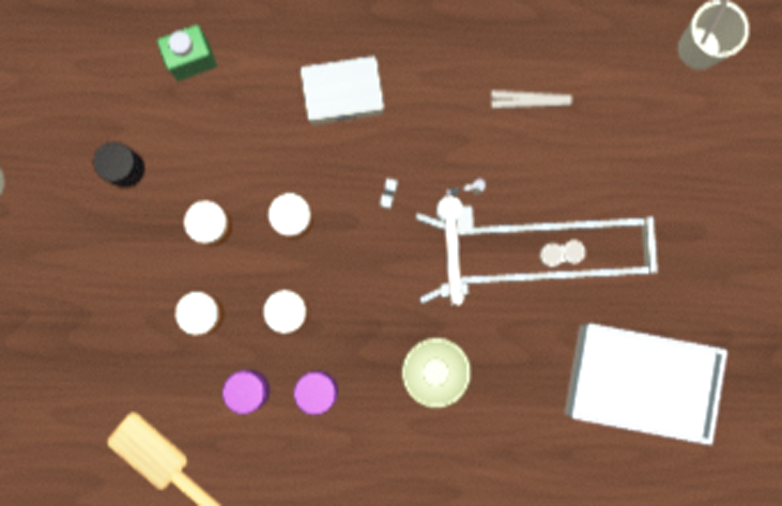

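View pics/side0.png

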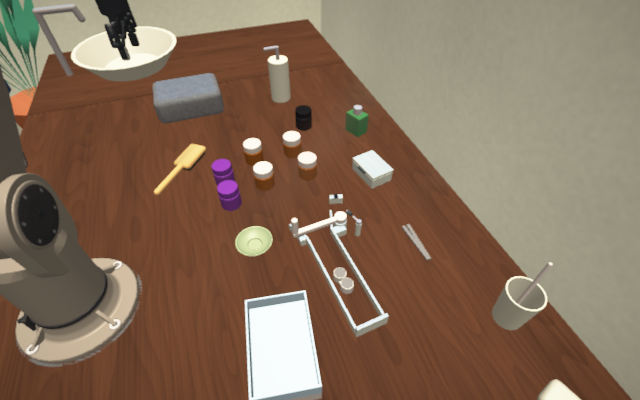

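Look-alikes (full top-picture pixels):
- **White-cap amber jars, the ones to move:** (265,193), (229,197), (263,235) and (225,236).
- **Not meant:** the black one at (189,170) and the purple ones at (246,270) and (276,271).
- **Lens case:** the white twin caps at about (384,210) between the rails. The white flip_box at (287,140) is not it.
- **Gate post:** the white post at the near end of the arm, about (338,230). The pivot is at (337,188).

I'll move over the rack and check this in a close wrist view.

Call:
servo_tool --commands '[[[-0.7, -0.7, -0.2], [0, 0, 0]], [[-0.7, -0.7, -0.2], [0, 0, 0]], [[-0.7, -0.7, -0.2], [0, 0, 0]], [[-0.7, -0.7, -0.2], [0, 0, 0]], [[-0.7, -0.7, -0.2], [0, 0, 0]], [[-0.7, -0.7, -0.2], [0, 0, 0]]]'

```text
clock: 1.8
tcp_pos: [0.31, 0.4276, 0.2702]
orientation: [0.448, 3.107, 0.001]
contact_force: [0.0, -0.6, 0.4]
grip_width: 0.0853
gripper_force: 0.0
```

Call:
servo_tool --commands '[[[-0.7, -0.7, -0.2], [0, 0, 0]], [[-0.7, -0.7, -0.2], [0, 0, 0]], [[-0.7, -0.7, -0.2], [0, 0, 0]], [[-0.7, -0.7, -0.2], [0, 0, 0]], [[-0.7, -0.7, -0.2], [0, 0, 0]], [[-0.7, -0.7, -0.2], [0, 0, 0]]]'

```text
clock: 2.4
tcp_pos: [0.4292, 0.2112, 0.3202]
orientation: [0.449, 3.106, 0.002]
contact_force: [-0.2, -0.1, -0.2]
grip_width: 0.0855
gripper_force: 0.0
```

Call:
servo_tool --commands '[[[-0.5, -0.7, -0.2], [0, 0, 0.4]], [[-0.5, -0.7, -0.2], [0, 0, 0.75]], [[-0.5, -0.7, -0.2], [0, 0, 0.75]], [[-0.5, -0.7, -0.2], [0, 0, 0.75]], [[-0.5, -0.7, -0.2], [0, 0, 0.75]], [[-0.5, -0.7, -0.2], [0, 0, 0.75]], [[-0.5, -0.7, -0.2], [0, 0, 0.75]], [[-0.5, -0.7, -0.2], [0, 0, 0.75]], [[-0.5, -0.7, -0.2], [0, 0, 0.75]], [[-0.5, -0.7, -0.2], [0, 0, 0.75]]]'

```text
clock: 3.4
tcp_pos: [0.4979, 0.0151, 0.3683]
orientation: [-2.084, -2.351, -0.0]
contact_force: [1.0, 0.2, -1.1]
grip_width: 0.0856
gripper_force: 0.0
```

```bash
python3 - <<'E'
from h import *
p,d,m,E=snap('wrist'); save('w1',p); np.savez('w1.npz',p=p,d=d,E=E)
print(np.array(m['hand_eye']).round(3).tolist(),m['fx'])
for t in ['lane_mouth','lane_end','gate_pivot','gate_post','lens_case','rack']:
    for x in r.mark_of('wrist',t)[:3]:
        uv=np.array(x['uv']); z={'gate_pivot':.034,'gate_post':.061}.get(t,0)
        print(t,uv.round(),round(x['confidence'],2),ray(uv,m,E,z).round(3)[:2])
o=r.get_obs();print(o['clock'],o['tcp_pos'],R.from_rotvec(o['orientation']).as_matrix().round(3).tolist())
E
```

```text
[[-0.0, -0.956, -0.294, 0.074], [1.0, -0.0, 0.001, -0.0], [-0.001, -0.294, 0.956, -0.156], [0.0, 0.0, 0.0, 1.0]] 283.5884910866439
lane_end [333. 285.] 0.76 [ 0.556 -0.254]
gate_pivot [380. 164.] 0.94 [0.601 0.018]
gate_pivot [388.  28.] 0.49 [0.575 0.224]
gate_pivot [315. 165.] 0.19 [0.488 0.003]
gate_post [311. 166.] 0.61 [0.482 0.006]
lens_case [335. 234.] 0.92 [ 0.545 -0.137]
rack [344. 160.] 0.8 [0.541 0.011]
3.75 [0.49790745 0.01450866 0.36840522] [[-0.116, 0.993, 0.0], [0.993, 0.116, 0.0], [0.0, 0.0, -1.0]]
```

View pics/w1.png

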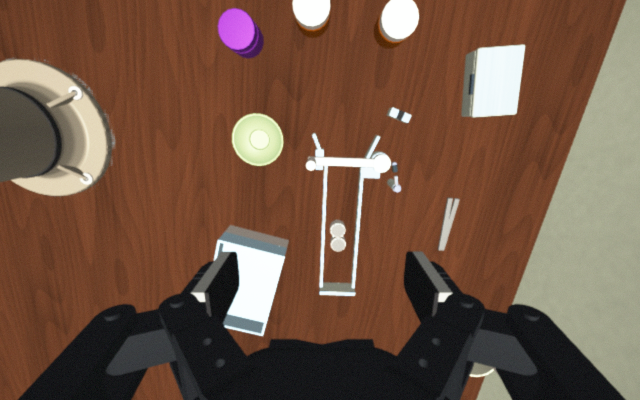

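The four white-capped jars, the lens case (338,238) and the post (311,163) match the description. Next I'll refine the rack pose from the depth points on the rails.

```bash
python3 - <<'E'
from h import *
from scipy.optimize import least_squares
t=.072;O=np.array([.5415,.0135])
P_=[]
for n,f in [('wrist','w1.npz'),('top','top0.npz')]:
    z=np.load(f);m=r.camera_model(n);P=cloud(z['d'],m,z['E']);p=z['p'].astype(int)
    X=np.array([np.sin(t),-np.cos(t)]);Y=np.array([np.cos(t),np.sin(t)])
    q=P[...,:2]-O; x=q@X;y=q@Y
    sel=(x>.03)&(x<.245)&(abs(abs(y)-.033)<.012)&(p.min(-1)>120)
    print(n,'z',np.percentile(P[sel][:,2],[5,50,95]).round(3))
    for s in (1,-1):
        k=sel&(y*s>0); c=np.polyfit(x[k],y[k],1);print(s,k.sum(),c.round(4),np.polyval(c,[.0,.13,.262]).round(4))
    k=(x>.25)&(x<.29)&(abs(y)<.025)&(P[...,2]>.025)&(P[...,2]<.045);print('end',k.sum(),np.percentile(x[k],[5,50,95]).round(4) if k.any() else 0)
    k=(x>-.02)&(x<.02)&(y>-.04)&(y<.04)&(P[...,2]>.025)&(P[...,2]<.06);print('arm',k.sum(),np.median(x[k]).round(4),np.median(P[k][:,2]))
    k=(np.hypot(x,y+.058)<.02)&(P[...,2]>.07);print('post',k.sum(),x[k].mean(),y[k].mean())
E
```

```text
wrist z [0.    0.02  0.022]
1 430 [0.0108 0.031 ] [0.031  0.0324 0.0338]
-1 415 [ 0.013  -0.0354] [-0.0354 -0.0337 -0.032 ]
end 145 [0.2603 0.2621 0.2678]
arm 405 -0.0019 0.03928861104454262
post 3644 -0.013438558224716363 -0.05255824847906465
top z [-0.003  0.018  0.024]
1 212 [0.0143 0.0341] [0.0341 0.0359 0.0378]
-1 210 [ 0.0135 -0.0322] [-0.0322 -0.0304 -0.0286]
end 53 [0.2578 0.2612 0.266 ]
arm 130 -0.0034 0.039676125293357734
post 25 -0.002814891813086646 -0.05959270908050895
```

```bash
cat >> h.py <<'E'
O=np.array([.541,.016]);T0=.085
X=np.array([np.sin(T0),-np.cos(T0)]);Y=np.array([np.cos(T0),np.sin(T0)])
def W(x,y): return O+x*X+y*Y
def row(pos,yaw,o=None):
    "world TCP + yaw (deg of tool x, tool down) -> normalised row from present pose"
    o=o or r.get_obs();M=R.from_rotvec(o['orientation'])
    c,s=np.cos(np.radians(yaw)),np.sin(np.radians(yaw))
    G=R.from_matrix(np.array([[c,s,0],[s,-c,0],[0,0,-1.]]))
    return [(M.inv().apply(np.array(pos)-o['tcp_pos'])/.25).round(3).tolist(),((M.inv()*G).as_rotvec()/(np.pi/2)).round(3).tolist()]
def yaw0(o): x=R.from_rotvec(o['orientation']).as_matrix()[:,0]; return np.degrees(np.arctan2(x[1],x[0]))
E
python3 - <<'E'
from h import *
print(row([*W(.034,-.058),.068],94.87), W(.034,-.058))
E
```

```text
[[-0.143, -0.064, 1.202], [0.0, -0.0, 0.02]] [ 0.48609592 -0.02280131]
```

Call:
servo_tool --commands '[[[-0.14, -0.06, 0.2], [0, 0, 0.02]], [[-0.14, -0.06, 0.4], [0, 0, 0.02]], [[-0.14, -0.06, 0.6], [0, 0, 0.02]], [[-0.14, -0.06, 0.8], [0, 0, 0.02]], [[-0.14, -0.06, 0.9], [0, 0, 0.02]], [[-0.14, -0.06, 0.9], [0, 0, 0.02]], [[-0.14, -0.06, 0.9], [0, 0, 0.02]]]' --claw 1

```text
clock: 4.45
tcp_pos: [0.4874, -0.0223, 0.144]
orientation: [2.126, 2.313, -0.001]
contact_force: [0.1, -0.1, 0.6]
grip_width: -0.0001
gripper_force: 0.0
```

Call:
servo_tool --commands '[[[0, 0, 0.1], [0, 0, 0]], [[0, 0, 0.2], [0, 0, 0]], [[0, 0, 0.3], [0, 0, 0]], [[0, 0, 0.3], [0, 0, 0]], [[0, 0, 0.3], [0, 0, 0]]]'

```text
clock: 4.95
tcp_pos: [0.4887, -0.0219, 0.0704]
orientation: [2.124, 2.312, 0.004]
contact_force: [0.2, 0.6, 0.3]
grip_width: -0.0
gripper_force: 0.0
```

```bash
python3 - <<'E'
from h import *
o=r.get_obs();p0=np.array(o['tcp_pos']);y=yaw0(o);pv=W(0,.062)
print(p0,y,W(.034,-.058))
for i in range(1,21):
    a=-np.radians(105)*i/20;c,s=np.cos(a),np.sin(a)
    q=pv+np.array([[c,-s],[s,c]])@(p0[:2]-pv)
    print(row([*q,.068],y+np.degrees(a),o))
E
```

```text
[ 0.4887231  -0.02193511  0.07038403] 94.8437729286189 [ 0.48609592 -0.02280131]
[[0.043, -0.01, 0.01], [0.002, -0.0, 0.058]]
[[0.088, -0.017, 0.01], [0.002, -0.0, 0.117]]
[[0.132, -0.019, 0.01], [0.002, -0.0, 0.175]]
[[0.177, -0.017, 0.01], [0.002, -0.001, 0.233]]
[[0.221, -0.011, 0.01], [0.002, -0.001, 0.292]]
[[0.265, -0.001, 0.01], [0.002, -0.001, 0.35]]
[[0.307, 0.013, 0.01], [0.002, -0.001, 0.408]]
[[0.348, 0.031, 0.01], [0.002, -0.001, 0.467]]
[[0.387, 0.053, 0.01], [0.002, -0.001, 0.525]]
[[0.425, 0.077, 0.01], [0.002, -0.001, 0.583]]
[[0.459, 0.106, 0.01], [0.002, -0.001, 0.642]]
[[0.491, 0.137, 0.01], [0.001, -0.001, 0.7]]
[[0.52, 0.171, 0.01], [0.001, -0.001, 0.758]]
[[0.546, 0.208, 0.01], [0.001, -0.001, 0.817]]
[[0.568, 0.247, 0.01], [0.001, -0.001, 0.875]]
[[0.586, 0.287, 0.011], [0.001, -0.001, 0.933]]
[[0.601, 0.329, 0.011], [0.001, -0.002, 0.992]]
[[0.612, 0.373, 0.011], [0.001, -0.002, 1.05]]
[[0.619, 0.417, 0.011], [0.001, -0.002, 1.108]]
[[0.621, 0.461, 0.011], [0.001, -0.002, 1.167]]
```

Call:
servo_tool --commands '[[[0.04, -0.01, 0], [0, 0, 0.06]], [[0.09, -0.017, 0], [0, 0, 0.12]], [[0.13, -0.02, 0], [0, 0, 0.175]], [[0.177, -0.017, 0], [0, 0, 0.233]], [[0.22, -0.01, 0], [0, 0, 0.29]], [[0.265, 0, 0], [0, 0, 0.35]], [[0.307, 0.013, 0], [0, 0, 0.41]], [[0.348, 0.03, 0], [0, 0, 0.467]], [[0.387, 0.053, 0], [0, 0, 0.525]], [[0.425, 0.077, 0], [0, 0, 0.583]], [[0.46, 0.106, 0], [0, 0, 0.64]], [[0.49, 0.137, 0], [0, 0, 0.7]], [[0.52, 0.17, 0], [0, 0, 0.758]], [[0.546, 0.208, 0], [0, 0, 0.817]], [[0.568, 0.247, 0], [0, 0, 0.875]], [[0.586, 0.287, 0], [0, 0, 0.933]], [[0.6, 0.33, 0], [0, 0, 0.99]], [[0.6, 0.33, 0], [0, 0, 0.99]], [[0.6, 0.33, 0], [0, 0, 0.99]]]'

```text
clock: 6.85
tcp_pos: [0.5572, 0.1349, 0.0699]
orientation: [-3.136, -0.162, -0.003]
contact_force: [-0.1, -0.2, -0.2]
grip_width: -0.0001
gripper_force: 0.0
```

```bash
cat > look.py <<'E'
from h import *
import sys
p,d,m,E=snap('top');P=cloud(d,m,E);pi=p.astype(int)
if len(sys.argv)>1: save(sys.argv[1],cv2.resize(p[100:320,140:480],None,fx=2.3,fy=2.3))
M=((P[...,2]>.055)&(P[...,2]<.078)&(P[...,1]>-.3)&(P[...,1]<.55)&(P[...,0]>.25)&(P[...,0]<.75)&(d>0)).astype('uint8')
n,l,s,c=cv2.connectedComponentsWithStats(M)
for i in range(1,n):
    if s[i,4]>60:
        q=P[l==i];k=((q.max(0)+q.min(0))/2);q2=k[:2]-O;print(c[i].round(),s[i,4],k.round(3)[:2],'rack',(q2@X).round(3),(q2@Y).round(3),pi[l==i].mean(0).round())
for x in r.mark_of('top','gate_post')[:2]:
    w=ray(x['uv'],m,E,.061)[:2]-O;q=np.array([w@X,w@Y-.062]);print('post',round(x['confidence'],2),np.arctan2(-q[0],-q[1]).round(3),np.hypot(*q).round(3))
o=r.get_obs();print(o['clock'],o['tcp_pos'].round(4) if hasattr(o['tcp_pos'],'round') else o['tcp_pos'],yaw0(o).round(1),o['contact_force'])
E
python3 look.py t2
```

```text
[189. 170.] 253 [0.646 0.463] rack -0.436 0.142 [75. 72. 69.]
[263. 192.] 154 [0.584 0.24 ] rack -0.219 0.062 [252. 252. 250.]
[229. 197.] 249 [0.571 0.342] rack -0.322 0.057 [250. 250. 248.]
[225. 236.] 254 [0.452 0.346] rack -0.337 -0.061 [250. 249. 247.]
[409. 265.] 249 [ 0.382 -0.219] rack 0.221 -0.179 [240. 242. 243.]
post 0.49 -0.031 0.111
6.95 [0.5564 0.1344 0.0693] 5.8 [-0.1639353  -0.84379781 -0.34569423]
```

View pics/t2.png

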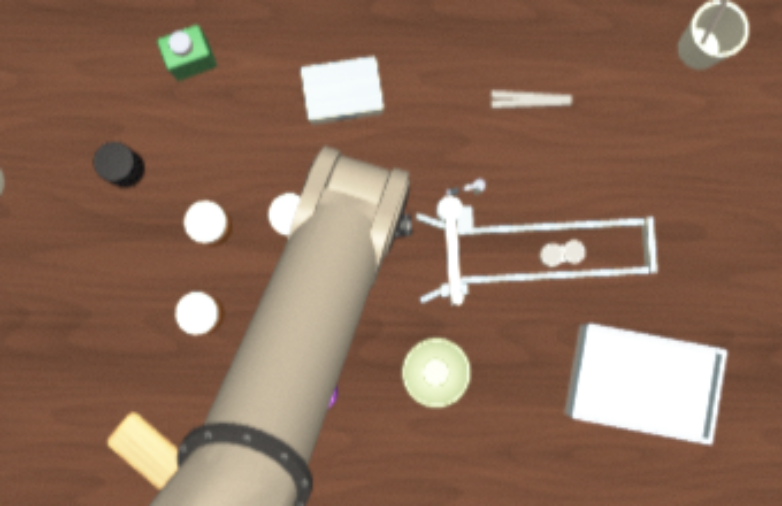

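The gate is still closed: the arm is at crop (452,255) and the post at (458,298), so the pusher slipped past. I'll grip the post instead.

Call:
servo_tool --commands '[[[0, 0, -0.15], [0, 0, 0]], [[0, 0, -0.3], [0, 0, -0.09]], [[0, 0, -0.5], [0, 0, -0.18]], [[0, 0, -0.7], [0, 0, -0.27]], [[-0.1, 0, -0.7], [0, 0, -0.36]], [[-0.2, 0.2, -0.7], [0, 0, -0.45]], [[-0.28, 0.4, -0.7], [0, 0, -0.54]], [[-0.3, 0.52, -0.7], [0, 0, -0.63]], [[-0.3, 0.52, -0.7], [0, 0, -0.72]], [[-0.3, 0.52, -0.7], [0, 0, -0.81]], [[-0.3, 0.52, -0.7], [0, 0, -0.9]], [[-0.3, 0.52, -0.7], [0, 0, -0.99]], [[-0.3, 0.52, -0.7], [0, 0, -0.99]]]' --claw 0.4

```text
clock: 8.25
tcp_pos: [0.4943, -0.003, 0.2436]
orientation: [-2.124, -2.314, -0.001]
contact_force: [-0.1, 0.2, 0.2]
grip_width: 0.0511
gripper_force: 0.0
```

Call:
servo_tool --commands '[[[0, 0, 0], [0, 0, -0.09]], [[0, 0, 0], [0, 0, -0.18]], [[0, 0, 0], [0, 0, -0.27]], [[0, 0, 0], [0, 0, -0.36]], [[0, 0, 0], [0, 0, -0.45]], [[0, 0, 0], [0, 0, -0.54]], [[0, 0, 0], [0, 0, -0.63]], [[0, 0, 0], [0, 0, -0.72]], [[0, 0, 0], [0, 0, -0.81]], [[0, 0, 0], [0, 0, -0.9]], [[0, 0, 0], [0, 0, -1]], [[0, 0, 0], [0, 0, -1]], [[0, 0, 0], [0, 0, -1]]]'

```text
clock: 9.55
tcp_pos: [0.4947, -0.0027, 0.2435]
orientation: [-0.124, 3.139, 0.0]
contact_force: [0.7, -0.6, -0.3]
grip_width: 0.0508
gripper_force: 0.0
```

```bash
python3 - <<'E'
from h import *
p,d,m,E=snap('wrist'); save('w2',p);P=cloud(d,m,E)
o=r.get_obs();print(o['joints'],o['tcp_pos'],yaw0(o),o['grip_width'])
for t in ['gate_post','gate_pivot']:
  for x in r.mark_of('wrist',t)[:2]: print(t,x['uv'],x['confidence'],ray(x['uv'],m,E,.061 if t=='gate_post' else .034))
k=(P[...,2]>.072)&(P[...,2]<.092)&(np.hypot(P[...,0]-.483,P[...,1]-.011)<.03)&(d>.05)
print(k.sum(),P[k].mean(0) if k.any() else 0,np.argwhere(k).mean(0))
E
```

```text
[-0.64040063  0.15857098  0.58827877  1.97724414 -0.10228523  1.03443239
  1.644656  ] [ 0.49478251 -0.00259111  0.24342863] -175.45137100391358 0.051254303879475806
gate_post [334.7, 168.0] 0.6 [0.48085808 0.01126348 0.061     ]
gate_post [259.2, 319.4] 0.19 [ 0.70763251 -0.07637018  0.061     ]
gate_pivot [331.9, 246.9] 0.83 [0.59873477 0.01947431 0.034     ]
169 [0.48062017 0.00995048 0.08346278] [171.36686391 334.49112426]
```

View pics/w2.png

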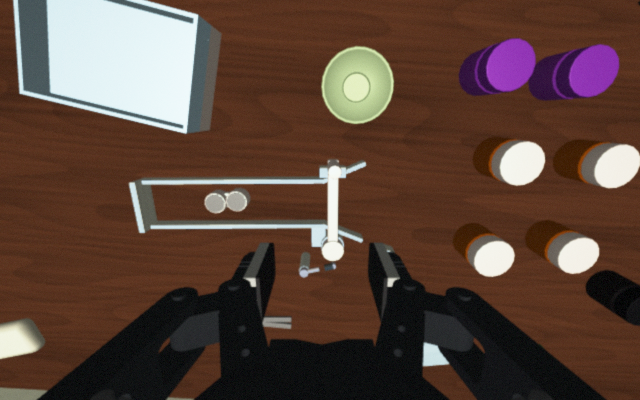

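The post is clear at pixel (334,168), world (0.4806, 0.010), so the rack origin moves to about (0.5385, 0.015). I'll descend and grip it.

Call:
servo_tool --commands '[[[0.05, 0.055, 0.15], [0, 0, 0]], [[0.053, 0.055, 0.3], [0, 0, 0]], [[0.053, 0.055, 0.45], [0, 0, 0]], [[0.053, 0.055, 0.6], [0, 0, 0]], [[0.053, 0.055, 0.7], [0, 0, 0]], [[0.053, 0.055, 0.7], [0, 0, 0]], [[0.053, 0.055, 0.7], [0, 0, 0]]]'

```text
clock: 10.4
tcp_pos: [0.4808, 0.0099, 0.0688]
orientation: [0.13, -3.138, 0.001]
contact_force: [0.7, -0.4, -0.4]
grip_width: 0.0511
gripper_force: 0.0
```

Call:
servo_tool --commands '[[[0, 0, 0], [0, 0, 0]], [[0, 0, 0], [0, 0, 0]], [[0, 0, 0], [0, 0, 0]], [[0, 0, 0], [0, 0, 0]], [[0, 0, 0], [0, 0, 0]], [[0, 0, 0], [0, 0, 0]]]' --claw 1 --squeeze 25

```text
clock: 11.0
tcp_pos: [0.4815, 0.0111, 0.0695]
orientation: [-0.133, 3.137, 0.002]
contact_force: [-1.0, 3.5, 7.4]
grip_width: 0.0125
gripper_force: 24.6
```

```bash
sed -i 's/^O=.*;T0/O=np.array([.5385,.015]);T0/' h.py; python3 - <<'E'
from h import *
o=r.get_obs();p0=np.array(o['tcp_pos']);y=yaw0(o);pv=W(0,.062)
d=p0[:2]-pv;print(p0,y,np.hypot(*d),np.arctan2((d@X)*-1,-(d@Y)),o['grip_width'])
for i in range(1,21):
    a=-1.92*i/20;c,s=np.cos(a),np.sin(a)
    q=pv+np.array([[c,-s],[s,c]])@d
    print(*sum(row([*q,p0[2]],y+np.degrees(a),o),[]))
E
```

```text
[0.4815425  0.0111104  0.06950737] -175.1298542114857 0.11908595678101887 0.008061546905718763 0.01246134140074338
-0.003 0.046 0.0 0.001 0.001 0.061
-0.009 0.091 0.0 0.001 0.001 0.122
-0.021 0.135 0.0 0.001 0.001 0.183
-0.036 0.178 0.0 0.001 0.001 0.244
-0.056 0.22 0.0 0.001 0.001 0.306
-0.079 0.259 0.001 0.001 0.001 0.367
-0.106 0.296 0.001 0.001 0.001 0.428
-0.136 0.33 0.001 0.001 0.001 0.489
-0.17 0.361 0.001 0.001 0.001 0.55
-0.206 0.389 0.001 0.001 0.001 0.611
-0.245 0.413 0.001 0.001 0.001 0.672
-0.286 0.433 0.001 0.002 0.001 0.733
-0.329 0.449 0.001 0.002 0.001 0.795
-0.373 0.461 0.001 0.002 0.0 0.856
-0.418 0.469 0.002 0.002 0.0 0.917
-0.464 0.472 0.002 0.002 0.0 0.978
-0.509 0.471 0.002 0.002 0.0 1.039
-0.555 0.466 0.002 0.002 0.0 1.1
-0.599 0.456 0.002 0.002 0.0 1.161
-0.643 0.442 0.002 0.002 -0.0 1.222
```

Call:
servo_tool --commands '[[[-0.003, 0.046, 0], [0, 0, 0.06]], [[-0.009, 0.09, 0], [0, 0, 0.12]], [[-0.02, 0.135, 0], [0, 0, 0.18]], [[-0.036, 0.178, 0], [0, 0, 0.245]], [[-0.056, 0.22, 0], [0, 0, 0.306]], [[-0.079, 0.26, 0], [0, 0, 0.367]]]'

```text
clock: 11.6
tcp_pos: [0.4942, 0.0761, 0.0693]
orientation: [-0.772, -3.044, 0.0]
contact_force: [-4.4, -3.4, 9.7]
grip_width: 0.0126
gripper_force: 25.5
```

```bash
cat > arc.py <<'E'
from h import *
import sys
q1=float(sys.argv[1]);n=int(sys.argv[2])
o=r.get_obs();p0=np.array(o['tcp_pos']);y=yaw0(o);pv=W(0,.062)
d=p0[:2]-pv;q0=np.arctan2((d@X)*-1,-(d@Y));rad=np.hypot(*d);print(p0,y,rad,q0,o['grip_width'],o['gripper_force'],o['contact_force'])
for i in range(1,n+1):
    q=q0+(q1-q0)*i/n; w=W(-.12*np.sin(q),.062-.12*np.cos(q))
    print(*sum(row([*w,p0[2]],y-np.degrees(q-q0),o),[]))
E
python3 arc.py 1.93 16; python3 look.py t3
```

```text
[0.4941793 0.0760909 0.0692889] 151.53543770146072 0.11988838266582537 0.5693804071156467 0.01261729015622401 25.508440732955933 [-4.36497118 -3.44927778  9.67736904]
-0.001 0.041 -0.0 -0.0 -0.001 0.054
-0.005 0.081 -0.0 -0.0 -0.001 0.108
-0.014 0.121 -0.0 -0.0 -0.001 0.162
-0.025 0.16 -0.0 -0.0 -0.001 0.217
-0.04 0.199 -0.0 -0.0 -0.001 0.271
-0.058 0.235 -0.0 -0.0 -0.001 0.325
-0.079 0.27 -0.0 -0.001 -0.001 0.379
-0.103 0.303 -0.0 -0.001 -0.001 0.433
-0.129 0.334 -0.0 -0.001 -0.001 0.487
-0.158 0.363 -0.0 -0.001 -0.001 0.541
-0.19 0.389 -0.0 -0.001 -0.001 0.596
-0.223 0.412 -0.0 -0.001 -0.001 0.65
-0.259 0.432 -0.001 -0.001 -0.001 0.704
-0.296 0.449 -0.001 -0.001 -0.0 0.758
-0.334 0.463 -0.001 -0.001 -0.0 0.812
-0.374 0.474 -0.001 -0.001 -0.0 0.866
[189. 170.] 251 [0.646 0.463] rack -0.437 0.145 [75. 72. 69.]
[265. 193.] 249 [0.584 0.232] rack -0.212 0.063 [250. 249. 248.]
[229. 197.] 248 [0.571 0.342] rack -0.323 0.06 [250. 249. 248.]
[217. 228.] 253 [0.476 0.37 ] rack -0.359 -0.032 [250. 250. 248.]
[263. 235.] 253 [0.458 0.233] rack -0.224 -0.061 [252. 251. 250.]
[404. 273.] 173 [ 0.381 -0.219] rack 0.22 -0.177 [232. 235. 236.]
[417. 246.] 64 [ 0.441 -0.224] rack 0.23 -0.117 [250. 252. 252.]
[246. 270.] 255 [0.354 0.281] rack -0.281 -0.161 [220. 132. 233.]
[276. 271.] 256 [0.355 0.19 ] rack -0.19 -0.168 [223. 137. 235.]
11.7 [0.495  0.0777 0.0693] 151.7 [-4.0509805  -1.39134652 12.44003362]
```

View pics/t3.png

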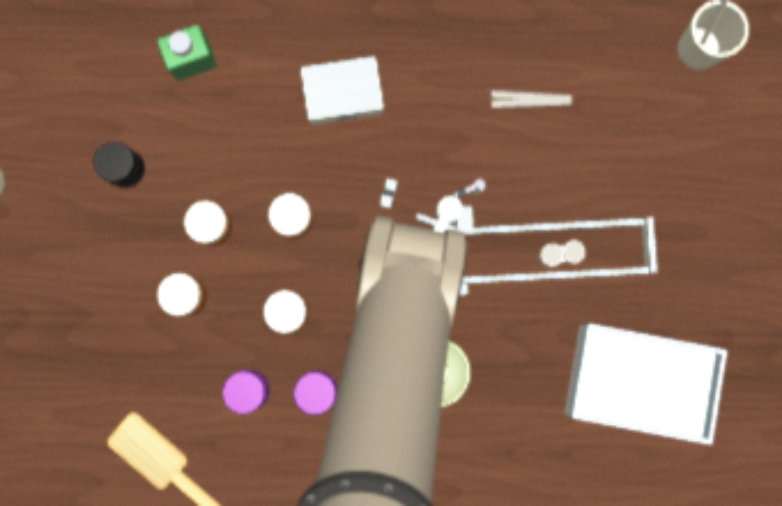

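The gate is turning: the arm has left the mouth. One jar has been knocked to (0.476, 0.370). I'll continue to the open notch.

Call:
servo_tool --commands '[[[-0.001, 0.04, 0], [0, 0, 0.054]], [[-0.005, 0.08, 0], [0, 0, 0.108]], [[-0.014, 0.12, 0], [0, 0, 0.162]], [[-0.025, 0.16, 0], [0, 0, 0.217]], [[-0.04, 0.2, 0], [0, 0, 0.27]], [[-0.058, 0.235, 0], [0, 0, 0.325]], [[-0.079, 0.27, 0], [0, 0, 0.38]], [[-0.103, 0.303, 0], [0, 0, 0.433]], [[-0.13, 0.334, 0], [0, 0, 0.487]], [[-0.158, 0.363, 0], [0, 0, 0.54]], [[-0.19, 0.39, 0], [0, 0, 0.596]], [[-0.223, 0.412, 0], [0, 0, 0.65]], [[-0.26, 0.432, 0], [0, 0, 0.704]], [[-0.296, 0.45, 0], [0, 0, 0.758]], [[-0.334, 0.463, 0], [0, 0, 0.812]], [[-0.374, 0.474, 0], [0, 0, 0.866]], [[-0.374, 0.474, 0], [0, 0, 0.866]], [[-0.374, 0.474, 0], [0, 0, 0.866]]]'

```text
clock: 13.5
tcp_pos: [0.6306, 0.1377, 0.0693]
orientation: [-2.506, -1.885, 0.005]
contact_force: [-10.8, 1.6, 14.1]
grip_width: 0.0126
gripper_force: 27.3
```

Call:
servo_tool --commands '[[[0, 0, 0], [0, 0, 0]], [[0, 0, 0], [0, 0, 0]], [[0, 0, 0], [0, 0, 0]], [[0, 0, 0], [0, 0, 0]], [[0, 0, 0], [0, 0, 0]]]' --claw 0.4

```text
clock: 14.0
tcp_pos: [0.6333, 0.1368, 0.0684]
orientation: [2.511, 1.888, 0.0]
contact_force: [-0.1, -0.1, -0.3]
grip_width: 0.0514
gripper_force: 0.0
```

Call:
servo_tool --commands '[[[0, 0, -0.2], [0, 0, 0]], [[0, 0, -0.4], [0, 0, 0]], [[0, 0, -0.6], [0, 0, 0]], [[0, 0, -0.6], [0, 0, 0]]]'

```text
clock: 14.4
tcp_pos: [0.6372, 0.1358, 0.2256]
orientation: [2.508, 1.884, 0.016]
contact_force: [0.1, -0.7, -0.3]
grip_width: 0.0511
gripper_force: 0.0
```

```bash
python3 look.py; python3 - <<'E'
from h import *
p,d,m,E=snap('wrist'); save('w3',p);P=cloud(d,m,E)
for t in ['gate_post','lens_case']:
  for x in r.mark_of('wrist',t)[:2]:
    w=ray(x['uv'],m,E,.061 if t=='gate_post' else 0)[:2]-O;q=np.array([w@X,w@Y-.062]);print(t,x['uv'],round(x['confidence'],2),np.arctan2(-q[0],-q[1]).round(3),np.hypot(*q).round(3),w+O)
z=np.load('w1.npz')
# lens case in earlier image: points z .015-.03 between rails
P=cloud(z['d'],r.camera_model('wrist'),z['E']);q=P[...,:2]-O;x=q@X;y=q@Y
k=(x>.05)&(x<.24)&(abs(y)<.027)&(P[...,2]>.012)&(z['p'].min(-1)>120)
g=np.stack([x[k],y[k]],1).astype('float32');print(k.sum(),cv2.minAreaRect(g),np.median(P[k][:,2]))
E
```

```text
[189. 170.] 251 [0.646 0.462] rack -0.437 0.145 [75. 72. 70.]
[229. 197.] 251 [0.571 0.342] rack -0.323 0.06 [249. 248. 246.]
[217. 228.] 255 [0.476 0.37 ] rack -0.359 -0.032 [250. 250. 248.]
[409. 265.] 250 [ 0.382 -0.219] rack 0.22 -0.176 [238. 240. 242.]
[280. 272.] 139 [0.354 0.181] rack -0.181 -0.17 [222. 137. 234.]
post 0.76 1.971 0.135
14.5 [0.6338 0.1369 0.2195] 73.9 [-0.31511912 -0.31078542 -0.87787776]
gate_post [318.2, 180.6] 0.89 1.913 0.123 [0.6315895 0.1393194]
lens_case [316.2, 344.0] 0.69 -1.157 0.164 [ 0.54723495 -0.13543104]
376 ((0.1493777632713318, -0.0033219754695892334), (0.05972232297062874, 0.028813350945711136), 3.994737148284912) 0.022498147494941945
```

View pics/w3.png

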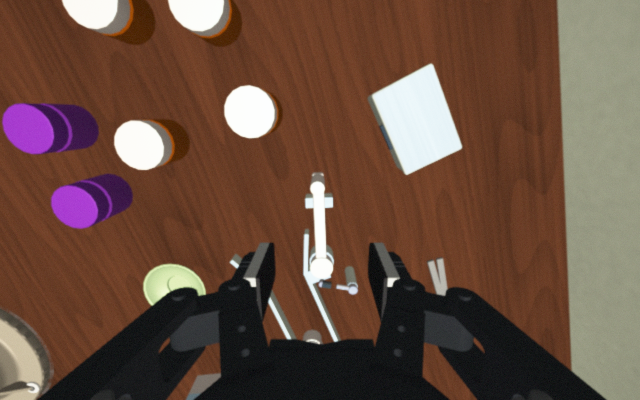

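The gate arm now lies over the open rest block at pixel (318,202), with q about 1.91. Next is the lens case.

```bash
python3 - <<'E'
from h import *
w=W(.1494,-.0033);print(w,row([*w,.15],9),row([*w,.02],9))
E
```

```text
[ 0.54789563 -0.13414078] [[-1.136, -0.022, 0.268], [-0.001, 0.001, 0.721]] [[-1.135, -0.021, 0.788], [-0.001, 0.001, 0.721]]
```

Call:
servo_tool --commands '[[[-0.2, 0, 0], [0, 0, 0.09]], [[-0.4, 0, 0], [0, 0, 0.18]], [[-0.6, 0, 0.1], [0, 0, 0.27]], [[-0.8, 0, 0.2], [0, 0, 0.36]], [[-1, 0, 0.2], [0, 0, 0.45]], [[-1, 0, 0.2], [0, 0, 0.54]], [[-1, 0, 0.2], [0, 0, 0.63]], [[-1, 0, 0.2], [0, 0, 0.72]], [[-1, 0, 0.2], [0, 0, 0.72]], [[-1, 0, 0.2], [0, 0, 0.72]]]' --claw 0

```text
clock: 15.65
tcp_pos: [0.5632, -0.1032, 0.1674]
orientation: [3.131, 0.254, -0.003]
contact_force: [0.4, -0.6, 0.7]
grip_width: 0.0855
gripper_force: 0.0
```

```bash
python3 - <<'E'
from h import *
w=W(.1494,-.0033);o=r.get_obs();print(o['tcp_pos'],yaw0(o),o['joints'][6],row([*w,.02],9))
p,d,m,E=snap('wrist');P=cloud(d,m,E);q=P[...,:2]-O;x=q@X;y=q@Y
k=(x>.05)&(x<.24)&(abs(y)<.027)&(P[...,2]>.012)&(P[...,2]<.03)
g=np.stack([x[k],y[k]],1).astype('float32');print(k.sum(),cv2.minAreaRect(g) if k.any() else 0)
for t in ['trays','lens_case']:
  for z in r.mark_of('wrist',t)[:1]:print(t,ray(z['uv'],m,E,0),z)
E
```

```text
[ 0.56318606 -0.10323892  0.16739476] 9.275662944486978 -0.5573838646733984 [[-0.079, 0.112, 0.59], [0.0, 0.001, 0.003]]
1135 ((0.1493377834558487, -0.0037114936858415604), (0.05822731927037239, 0.029281223192811012), 4.548243522644043)
trays [ 0.37715707 -0.2407084   0.        ] {'uv': [396.8, 326.1], 'confidence': 0.69}
lens_case [ 0.54904967 -0.13634233  0.        ] {'uv': [345.7, 196.5], 'confidence': 0.63}
```

Call:
servo_tool --commands '[[[-0.08, 0.11, 0.1], [0, 0, 0]], [[-0.08, 0.11, 0.2], [0, 0, 0]], [[-0.08, 0.11, 0.3], [0, 0, 0]], [[-0.08, 0.11, 0.4], [0, 0, 0]], [[-0.08, 0.11, 0.5], [0, 0, 0]], [[-0.08, 0.11, 0.55], [0, 0, 0]], [[-0.08, 0.11, 0.59], [0, 0, 0]], [[-0.08, 0.11, 0.59], [0, 0, 0]]]'

```text
clock: 16.6
tcp_pos: [0.5481, -0.1334, 0.0204]
orientation: [-3.131, -0.249, 0.001]
contact_force: [0.2, -0.0, 0.0]
grip_width: 0.0855
gripper_force: 0.0
```

Call:
servo_tool --commands '[[[0, 0, 0], [0, 0, 0]], [[0, 0, 0], [0, 0, 0]], [[0, 0, 0], [0, 0, 0]], [[0, 0, 0], [0, 0, 0]], [[0, 0, 0], [0, 0, 0]], [[0, 0, 0], [0, 0, 0]]]' --claw 1 --squeeze 25

```text
clock: 17.2
tcp_pos: [0.5484, -0.1336, 0.021]
orientation: [-3.132, -0.249, -0.0]
contact_force: [-0.5, -0.0, -0.0]
grip_width: -0.0002
gripper_force: 0.0
```

Call:
servo_tool --commands '[[[0, 0, -0.1], [0, 0, 0]], [[0, 0, -0.2], [0, 0, 0]], [[0, 0, -0.3], [0, 0, 0]], [[0, 0, -0.4], [0, 0, 0]], [[0, 0, -0.5], [0, 0, 0]], [[0, 0, -0.5], [0, 0, 0]]]'

```text
clock: 17.8
tcp_pos: [0.5499, -0.1346, 0.1488]
orientation: [3.13, 0.248, 0.007]
contact_force: [-0.3, -0.9, -0.1]
grip_width: -0.0002
gripper_force: 0.0
```

```bash
python3 - <<'E'
from h import *
z=np.load('top0.npz');m=r.camera_model('top');P=cloud(z['d'],m,z['E'])
k=(P[...,2]>.06)&(P[...,2]<.08)&(np.hypot(P[...,0]-.38,P[...,1]+.247)<.13)
rc=cv2.minAreaRect(P[k][:,:2].astype('float32'));print(rc)
w=rc[0];
for yw in (-10,-8): print(row([*w,.15],yw),row([.382,-.246,.075],yw))
o=r.get_obs();print(o['tcp_pos'],yaw0(o))
E
```

```text
((0.38038620352745056, -0.238414466381073), (0.18243767321109772, 0.12006402015686035), 80.93384552001953)
[[-0.735, 0.303, -0.007], [0.001, -0.003, 0.212]] [[-0.735, 0.334, 0.293], [0.001, -0.003, 0.212]]
[[-0.735, 0.303, -0.007], [0.001, -0.003, 0.19]] [[-0.735, 0.334, 0.293], [0.001, -0.003, 0.19]]
[ 0.54986166 -0.13461724  0.14881296] 9.05857837706161
```

The grasp missed. I'll look.

```bash
python3 - <<'E'
from h import *
p,d,m,E=snap('wrist');save('w4',p);P=cloud(d,m,E);q=P[...,:2]-O;x=q@X;y=q@Y
k=(x>.05)&(x<.255)&(abs(y)<.027)&(P[...,2]>.012)&(P[...,2]<.03)
g=np.stack([x[k],y[k]],1).astype('float32');print(k.sum(),cv2.minAreaRect(g) if k.any() else 0)
E
```

```text
1304 ((0.14988121390342712, -0.0034148208796977997), (0.05925891548395157, 0.028754092752933502), 4.741774559020996)
```

View pics/w4.png

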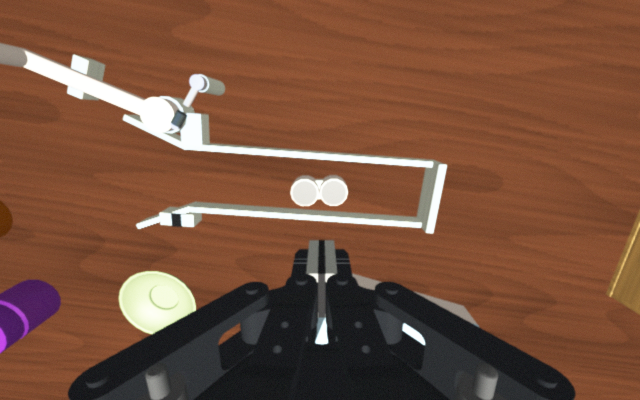

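```bash
python3 - <<'E'
from h import *
o=r.get_obs();p,d,m,E=snap('wrist');P=cloud(d,m,np.array(m['hand_eye']))
for v in range(236,345,8): print(v,[ (P[v,u]*1000).round().tolist() for u in (305,316,328)],d[v,320].round(3))
H=np.linalg.inv(np.array(m['hand_eye']))
for t in ([0,0,0],[0,0,.019]):
    c=H[:3,:3]@t+H[:3,3];print(t,m['fx']*c[0]/c[2]+m['cx'],m['fy']*c[1]/c[2]+m['cy'])
E
```

```text
236 [[-61.0, -18.0, 147.0], [-60.0, -5.0, 146.0], [-60.0, 9.0, 146.0]] 0.33
244 [[-71.0, -18.0, 147.0], [10.0, -1.0, -22.0], [10.0, 5.0, -22.0]] 0.147
252 [[6.0, -7.0, -23.0], [10.0, -1.0, -31.0], [11.0, 5.0, -32.0]] 0.138
260 [[6.0, -6.0, -32.0], [10.0, -1.0, -38.0], [11.0, 5.0, -39.0]] 0.132
268 [[6.0, -6.0, -39.0], [10.0, -1.0, -46.0], [11.0, 4.0, -47.0]] 0.124
276 [[13.0, -5.0, -56.0], [9.0, -1.0, -50.0], [9.0, 4.0, -50.0]] 0.119
284 [[12.0, -5.0, -60.0], [11.0, -1.0, -60.0], [12.0, 4.0, -60.0]] 0.12
292 [[11.0, -5.0, -65.0], [8.0, -1.0, -59.0], [10.0, 4.0, -63.0]] 0.123
300 [[12.0, -4.0, -71.0], [5.0, -1.0, -60.0], [8.0, 4.0, -64.0]] 0.123
308 [[16.0, -4.0, -80.0], [0.0, -1.0, -60.0], [2.0, 4.0, -62.0]] 0.124
316 [[16.0, -3.0, -84.0], [-3.0, -1.0, -60.0], [-2.0, 4.0, -62.0]] 0.126
324 [[17.0, -3.0, -88.0], [-7.0, -1.0, -60.0], [-6.0, 4.0, -61.0]] 0.298
332 [[14.0, -3.0, -88.0], [-10.0, -1.0, -61.0], [-8.0, 4.0, -63.0]] 0.285
340 [[12.0, -3.0, -89.0], [-148.0, -4.0, 81.0], [-11.0, 4.0, -65.0]] 0.286
[0, 0, 0] 318.8449537924617 243.7223638407188
[0, 0, 0.019] 319.0999656379458 231.24737145182235
```

Depth in the wrist frame shows the closed fingertips about 12–20 mm behind the reported TCP. They should be 19 mm ahead of it, so the true tips sit roughly 30–35 mm higher than stated. That explains both misses. I'll lower accordingly and watch the force.

Call:
servo_tool --commands '[[[-0.005, 0.002, 0.05], [0, 0, 0]], [[-0.005, 0.002, 0.1], [0, 0, 0]], [[-0.005, 0.002, 0.2], [0, 0, 0]], [[-0.005, 0.002, 0.3], [0, 0, 0]], [[-0.005, 0.002, 0.4], [0, 0, 0]], [[-0.005, 0.002, 0.47], [0, 0, 0]], [[-0.005, 0.002, 0.53], [0, 0, 0]], [[-0.005, 0.002, 0.58], [0, 0, 0]], [[-0.005, 0.002, 0.61], [0, 0, 0]], [[-0.005, 0.002, 0.63], [0, 0, 0]], [[-0.005, 0.002, 0.63], [0, 0, 0]]]' --claw 0

```text
clock: 19.0
tcp_pos: [0.5471, -0.1343, -0.0119]
orientation: [-3.132, -0.248, 0.0]
contact_force: [-0.2, 0.4, 0.0]
grip_width: 0.0853
gripper_force: 0.0
```

```bash
python3 - <<'E'
from h import *
p,d,m,E=snap('wrist');save('w5',p);P=cloud(d,m,np.array(m['hand_eye']));G=cloud(d,m,E)
M=(d>0)&(d<.19)&(P[...,2]>-.06)&(abs(P[...,1])<.07)&(abs(P[...,0])<.03)
for s in (1,-1):
    k=M&(P[...,1]*s>.03);print(s,k.sum(),P[k][:,2].max() if k.any() else 0,np.percentile(P[k],[2,98],axis=0).round(3).tolist(),np.percentile(G[k][:,2],[1,5]))
E
```

```text
1 7332 -0.010115190432128995 [[-0.03, 0.031, -0.058], [0.024, 0.068, -0.011]] [-0.00092546 -0.00051675]
-1 7600 -0.010016921221778885 [[-0.026, -0.069, -0.058], [0.029, -0.031, -0.011]] [-0.00088969 -0.00045636]
```

View pics/w5.png

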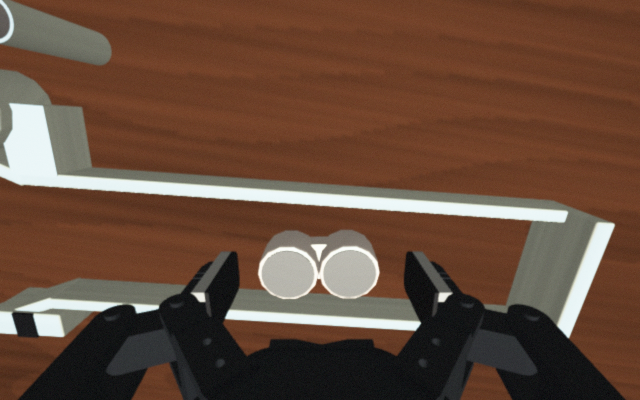

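The case at (319,272) sits between the pads at (225,275) and (420,275). I'll close.

Call:
servo_tool --commands '[[[0, 0, 0], [0, 0, 0]], [[0, 0, 0], [0, 0, 0]], [[0, 0, 0], [0, 0, 0]], [[0, 0, 0], [0, 0, 0]], [[0, 0, 0], [0, 0, 0]], [[0, 0, 0], [0, 0, 0]]]' --claw 1 --squeeze 25

```text
clock: 19.65
tcp_pos: [0.5476, -0.1343, -0.0108]
orientation: [-3.132, -0.248, -0.002]
contact_force: [-0.9, 0.6, 6.2]
grip_width: 0.059
gripper_force: 26.2
```

Call:
servo_tool --commands '[[[0, 0, -0.1], [0, 0, 0]], [[0, 0, -0.2], [0, 0, 0]], [[0, 0, -0.3], [0, 0, 0]], [[0, 0, -0.4], [0, 0, 0]], [[0, 0, -0.5], [0, 0, 0]], [[0, 0, -0.5], [0, 0, 0]]]'

```text
clock: 20.25
tcp_pos: [0.5489, -0.1352, 0.1164]
orientation: [3.13, 0.248, 0.008]
contact_force: [0.9, 0.4, 0.0]
grip_width: 0.0588
gripper_force: 27.3
```

```bash
python3 - <<'E'
from h import *
o=r.get_obs();print(o['tcp_pos'],yaw0(o),o['grip_width'],row([.381,-.242,.11],-9))
E
```

```text
[ 0.54885983 -0.13519469  0.11644202] 9.060991381016075 0.05881370525258994 [[-0.73, 0.316, 0.023], [0.001, -0.003, 0.201]]
```

Call:
servo_tool --commands '[[[-0.12, 0.05, 0], [0, 0, 0.05]], [[-0.24, 0.1, 0], [0, 0, 0.1]], [[-0.36, 0.16, 0], [0, 0, 0.15]], [[-0.48, 0.21, 0], [0, 0, 0.2]], [[-0.6, 0.26, 0], [0, 0, 0.2]], [[-0.73, 0.315, 0], [0, 0, 0.2]], [[-0.73, 0.315, 0], [0, 0, 0.2]], [[-0.73, 0.315, 0], [0, 0, 0.2]]]'

```text
clock: 21.05
tcp_pos: [0.379, -0.2407, 0.1132]
orientation: [-3.131, 0.247, -0.001]
contact_force: [0.7, 0.5, 0.1]
grip_width: 0.0588
gripper_force: 27.3
```

Call:
servo_tool --commands '[[[0, 0, 0.08], [0, 0, 0]], [[0, 0, 0.16], [0, 0, 0]], [[0, 0, 0.24], [0, 0, 0]], [[0, 0, 0.3], [0, 0, 0]], [[0, 0, 0.34], [0, 0, 0]], [[0, 0, 0.34], [0, 0, 0]], [[0, 0, 0.34], [0, 0, 0]]]'

```text
clock: 21.75
tcp_pos: [0.3798, -0.2408, 0.0285]
orientation: [3.132, -0.243, -0.0]
contact_force: [-1.1, -0.1, -0.5]
grip_width: 0.0589
gripper_force: 28.7
```

Call:
servo_tool --commands '[[[0, 0, 0], [0, 0, 0]], [[0, 0, 0], [0, 0, 0]], [[0, 0, 0], [0, 0, 0]], [[0, 0, 0], [0, 0, 0]], [[0, 0, -0.1], [0, 0, 0]], [[0, 0, -0.25], [0, 0, 0]], [[0, 0, -0.4], [0, 0, 0]], [[0, 0, -0.55], [0, 0, 0]], [[0, 0, -0.7], [0, 0, 0]], [[0, 0, -0.7], [0, 0, 0]]]' --claw 0.1

```text
clock: 22.75
tcp_pos: [0.3817, -0.2423, 0.2078]
orientation: [-3.128, 0.243, -0.018]
contact_force: [0.9, 0.7, -0.4]
grip_width: 0.0767
gripper_force: 0.0
```

```bash
python3 look.py; python3 - <<'E'
from h import *
p,d,m,E=snap('wrist');save('w6',p)
for z in r.mark_of('wrist','lens_case')[:2]:print(ray(z['uv'],m,E,.038),z)
E
```

```text
[189. 170.] 255 [0.646 0.462] rack -0.437 0.145 [74. 71. 69.]
[265. 193.] 251 [0.584 0.232] rack -0.212 0.064 [250. 249. 247.]
[229. 197.] 251 [0.571 0.341] rack -0.322 0.06 [250. 249. 247.]
[217. 228.] 250 [0.476 0.369] rack -0.358 -0.032 [250. 250. 248.]
[264. 235.] 253 [0.458 0.233] rack -0.224 -0.061 [251. 250. 249.]
[407. 264.] 231 [ 0.384 -0.22 ] rack 0.221 -0.174 [238. 240. 241.]
[246. 271.] 256 [0.354 0.281] rack -0.28 -0.161 [221. 133. 234.]
[276. 271.] 253 [0.355 0.19 ] rack -0.19 -0.168 [224. 137. 235.]
post 0.56 1.925 0.119
post 0.42 1.287 0.371
22.85 [ 0.3802 -0.2401  0.204 ] -8.9 [-0.3332266  -0.23073336 -0.51119492]
[ 0.38014039 -0.24072558  0.038     ] {'uv': [321.3, 182.0], 'confidence': 0.75}
```

View pics/w6.png

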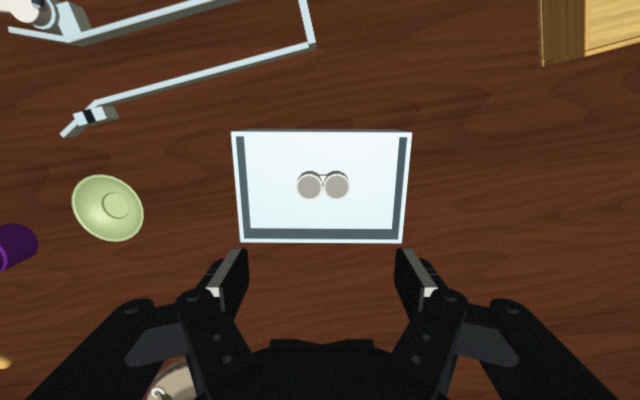

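The lens case lies in the blue tray at (323,185). Now jar A at (0.584, 0.232).

```bash
cat > go.py <<'E'
from h import *
import sys
# args: x,y,z,yaw (world)
o=r.get_obs();print(o['clock'],np.round(o['tcp_pos'],4),yaw0(o).round(1))
for a in sys.argv[1:]:
    x,y,z,w=map(float,a.split(','));print(row([x,y,z],w,o))
E
python3 go.py .482,-.004,.2,43 .584,.232,.15,94.9
```

```text
22.95 [ 0.3788 -0.2401  0.2024] -8.9
[[0.261, -0.997, 0.01], [-0.001, 0.001, -0.577]]
[[0.518, -1.993, 0.21], [-0.001, 0.0, -1.154]]
```

Call:
servo_tool --commands '[[[0.05, -0.15, 0], [0, 0, -0.09]], [[0.1, -0.3, 0], [0, 0, -0.18]], [[0.13, -0.5, 0], [0, 0, -0.27]], [[0.18, -0.7, 0], [0, 0, -0.36]], [[0.22, -0.85, 0], [0, 0, -0.45]], [[0.26, -1, 0], [0, 0, -0.54]], [[0.26, -1, 0], [0, 0, -0.58]], [[0.26, -1, 0], [0, 0, -0.58]]]' --claw 0

```text
clock: 23.75
tcp_pos: [0.4816, -0.0036, 0.2016]
orientation: [2.917, 1.16, -0.008]
contact_force: [0.0, 0.3, -0.3]
grip_width: 0.0853
gripper_force: 0.0
```

```bash
python3 go.py .584,.232,.12,94.9
```

```text
23.75 [ 0.4816 -0.0036  0.2016] 43.4
[[0.947, -0.404, 0.321], [-0.001, 0.003, -0.572]]
```

Call:
servo_tool --commands '[[[0.15, -0.06, 0], [0, 0, -0.09]], [[0.3, -0.12, 0], [0, 0, -0.18]], [[0.45, -0.2, 0], [0, 0, -0.27]], [[0.6, -0.26, 0], [0, 0, -0.36]], [[0.75, -0.32, 0], [0, 0, -0.45]], [[0.88, -0.38, 0.1], [0, 0, -0.54]], [[0.947, -0.404, 0.2], [0, 0, -0.57]], [[0.947, -0.404, 0.32], [0, 0, -0.57]], [[0.947, -0.404, 0.32], [0, 0, -0.57]], [[0.947, -0.404, 0.32], [0, 0, -0.57]]]'

```text
clock: 24.75
tcp_pos: [0.5852, 0.2292, 0.1222]
orientation: [2.136, 2.303, -0.007]
contact_force: [0.5, -0.6, 1.3]
grip_width: 0.0856
gripper_force: 0.0
```

```bash
python3 look.py; python3 go.py .584,.232,.018,94.9
```

```text
[189. 170.] 253 [0.646 0.462] rack -0.436 0.145 [75. 72. 69.]
[213. 227.] 119 [0.476 0.382] rack -0.371 -0.031 [252. 252. 250.]
[267. 236.] 150 [0.458 0.222] rack -0.213 -0.062 [250. 249. 247.]
[404. 259.] 199 [ 0.389 -0.22 ] rack 0.221 -0.169 [238. 240. 241.]
[422. 266.] 157 [ 0.381 -0.239] rack 0.24 -0.178 [239. 237. 230.]
[276. 271.] 254 [0.355 0.19 ] rack -0.19 -0.168 [224. 138. 235.]
post 0.66 1.914 0.123
post 0.3 0.173 0.065
24.85 [0.5864 0.2303 0.1243] 94.4 [ 1.04346593  0.12789988 -0.63104281]
24.85 [0.5864 0.2303 0.1243] 94.4
[[0.008, -0.01, 0.425], [0.001, 0.0, -0.006]]
```

Call:
servo_tool --commands '[[[0.008, -0.01, 0.12], [0, 0, 0]], [[0.008, -0.01, 0.22], [0, 0, 0]], [[0.008, -0.01, 0.32], [0, 0, 0]], [[0.008, -0.01, 0.4], [0, 0, 0]], [[0.008, -0.01, 0.425], [0, 0, 0]], [[0.008, -0.01, 0.425], [0, 0, 0]]]'

```text
clock: 25.45
tcp_pos: [0.5832, 0.2333, 0.0177]
orientation: [2.132, 2.307, 0.0]
contact_force: [-0.2, -0.5, 0.4]
grip_width: 0.0855
gripper_force: 0.0
```

Call:
servo_tool --commands '[[[0, 0, 0], [0, 0, 0]], [[0, 0, 0], [0, 0, 0]], [[0, 0, 0], [0, 0, 0]], [[0, 0, 0], [0, 0, 0]], [[0, 0, 0], [0, 0, 0]]]' --claw 1 --squeeze 20

```text
clock: 25.95
tcp_pos: [0.5837, 0.234, 0.0186]
orientation: [2.131, 2.308, 0.003]
contact_force: [-1.7, -0.2, 6.1]
grip_width: 0.0534
gripper_force: 20.5
```

```bash
cat > slide.py <<'E'
from h import *
import sys
# args: rack x,y list; prints rows relative to present, keeping z
o=r.get_obs();print(np.round(o['tcp_pos'],4),yaw0(o).round(1),o['grip_width'],o['contact_force'].round(1)); q=np.array(o['tcp_pos'])[:2]-O;print('rack',(q@X).round(4),(q@Y).round(4))
for a in sys.argv[1:]:
    x,y=map(float,a.split(','));print((x,y),row([*W(x,y),o['tcp_pos'][2]],94.9,o))
E
python3 slide.py -.15,.03 -.11,0 0,0 .01,0 .1,0 .234,0
```

```text
[0.5837 0.234  0.0186] 94.6 0.05337726402273495 [-1.7 -0.2  6.1]
rack -0.2143 0.0637
(-0.15, 0.03) [[-0.258, -0.133, -0.001], [0.001, -0.001, -0.004]]
(-0.11, 0.0) [[-0.419, -0.252, -0.001], [0.001, -0.001, -0.004]]
(0.0, 0.0) [[-0.859, -0.25, -0.001], [0.001, -0.001, -0.004]]
(0.01, 0.0) [[-0.899, -0.25, -0.001], [0.001, -0.001, -0.004]]
(0.1, 0.0) [[-1.259, -0.248, -0.002], [0.001, -0.001, -0.004]]
(0.234, 0.0) [[-1.795, -0.245, -0.002], [0.001, -0.001, -0.004]]
```

Call:
servo_tool --commands '[[[-0.05, -0.025, 0], [0, 0, 0]], [[-0.1, -0.05, 0], [0, 0, 0]], [[-0.15, -0.078, 0], [0, 0, 0]], [[-0.2, -0.104, 0], [0, 0, 0]], [[-0.26, -0.135, 0], [0, 0, 0]], [[-0.3, -0.165, 0], [0, 0, 0]], [[-0.34, -0.195, 0], [0, 0, 0]], [[-0.38, -0.225, 0], [0, 0, 0]], [[-0.42, -0.252, 0], [0, 0, 0]], [[-0.47, -0.252, 0], [0, 0, 0]], [[-0.52, -0.252, 0], [0, 0, 0]], [[-0.57, -0.251, 0], [0, 0, 0]], [[-0.62, -0.251, 0], [0, 0, 0]], [[-0.67, -0.25, 0], [0, 0, 0]], [[-0.72, -0.25, 0], [0, 0, 0]], [[-0.77, -0.25, 0], [0, 0, 0]], [[-0.77, -0.25, 0], [0, 0, 0]]]'

```text
clock: 27.65
tcp_pos: [0.5358, 0.0325, 0.0174]
orientation: [2.134, 2.302, -0.003]
contact_force: [-1.4, -5.1, 6.5]
grip_width: 0.0536
gripper_force: 24.6
```

```bash
python3 slide.py 0,0 .1,0 .2,0 .232,0; python3 - <<'E'
from h import *
p,d,m,E=snap('wrist');save('w7',p)
p2=snap('side')[0];save('s7',cv2.resize(p2[120:340,200:440],None,fx=2.5,fy=2.5))
E
```

```text
[0.5358 0.0325 0.0174] 94.3 0.05358921870942829 [-1.4 -5.1  6.5]
rack -0.0177 -0.0012
(0.0, 0.0) [[-0.071, 0.005, 0.0], [0.0, 0.002, -0.006]]
(0.1, 0.0) [[-0.471, 0.009, 0.001], [0.0, 0.002, -0.006]]
(0.2, 0.0) [[-0.871, 0.013, 0.003], [0.0, 0.002, -0.006]]
(0.232, 0.0) [[-0.999, 0.014, 0.003], [0.0, 0.002, -0.006]]
```

View pics/s7.png

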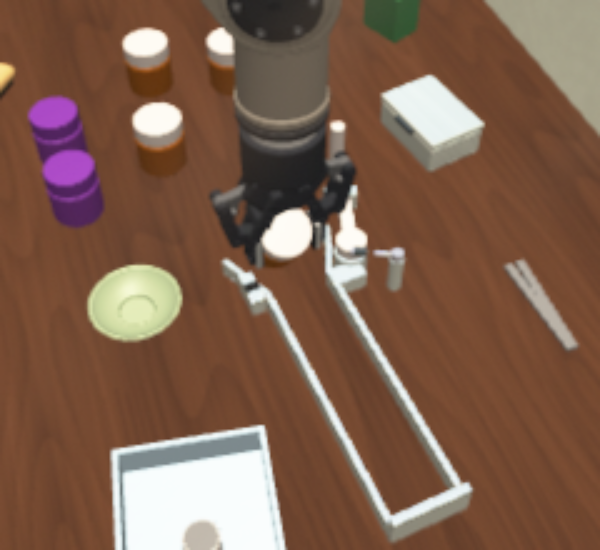

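The jar, held upright at (285,235), is entering the mouth. I'll continue down the lane.

Call:
servo_tool --commands '[[[-0.05, 0.003, 0], [0, 0, 0]], [[-0.1, 0.005, 0], [0, 0, 0]], [[-0.15, 0.006, 0], [0, 0, 0]], [[-0.2, 0.006, 0], [0, 0, 0]], [[-0.25, 0.007, 0], [0, 0, 0]], [[-0.3, 0.008, 0], [0, 0, 0]], [[-0.35, 0.008, 0], [0, 0, 0]], [[-0.4, 0.009, 0], [0, 0, 0]], [[-0.45, 0.009, 0], [0, 0, 0]], [[-0.5, 0.01, 0], [0, 0, 0]], [[-0.55, 0.01, 0], [0, 0, 0]], [[-0.6, 0.01, 0], [0, 0, 0]], [[-0.65, 0.011, 0], [0, 0, 0]], [[-0.7, 0.011, 0], [0, 0, 0]], [[-0.75, 0.012, 0], [0, 0, 0]], [[-0.8, 0.012, 0], [0, 0, 0]], [[-0.85, 0.013, 0], [0, 0, 0]], [[-0.9, 0.013, 0], [0, 0, 0]], [[-0.95, 0.014, 0], [0, 0, 0]], [[-1.0, 0.014, 0], [0, 0, 0]]]'

```text
clock: 29.75
tcp_pos: [0.5594, -0.2131, 0.0171]
orientation: [-2.131, -2.308, 0.0]
contact_force: [0.7, 1.5, 1.9]
grip_width: 0.0535
gripper_force: 24.2
```

Call:
servo_tool --commands '[[[0, 0, 0], [0, 0, 0]], [[0, 0, 0], [0, 0, 0]], [[0, 0, 0], [0, 0, 0]], [[0, 0, 0], [0, 0, 0]], [[0, 0, -0.08], [0, 0, 0]], [[0, 0, -0.2], [0, 0, 0]], [[0, 0, -0.35], [0, 0, 0]], [[0, 0, -0.5], [0, 0, 0]], [[0, 0, -0.5], [0, 0, 0]]]' --claw 0.15

```text
clock: 30.65
tcp_pos: [0.5623, -0.2134, 0.147]
orientation: [2.126, 2.303, 0.006]
contact_force: [0.9, 0.0, -0.1]
grip_width: 0.0724
gripper_force: 0.0
```

```bash
python3 look.py; python3 go.py .458,.233,.14,94.9
```

```text
[189. 170.] 246 [0.646 0.463] rack -0.437 0.145 [77. 73. 71.]
[229. 197.] 251 [0.571 0.341] rack -0.322 0.06 [250. 249. 247.]
[412. 206.] 176 [ 0.562 -0.21 ] rack 0.226 0.004 [207. 165. 132.]
[217. 228.] 254 [0.476 0.37 ] rack -0.359 -0.032 [250. 249. 248.]
[263. 235.] 253 [0.458 0.232] rack -0.223 -0.061 [252. 251. 250.]
[246. 270.] 259 [0.354 0.281] rack -0.28 -0.161 [222. 134. 234.]
[276. 271.] 253 [0.355 0.19 ] rack -0.19 -0.168 [225. 139. 237.]
post 0.5 1.958 0.129
30.75 [ 0.5599 -0.2116  0.1427] 94.6 [0.00215123 0.69391495 0.31196601]
30.75 [ 0.5599 -0.2116  0.1427] 94.6
[[1.805, -0.263, 0.011], [0.001, -0.0, -0.003]]
```

Call:
servo_tool --commands '[[[0.18, -0.03, 0], [0, 0, 0]], [[0.36, -0.06, 0], [0, 0, 0]], [[0.54, -0.1, 0], [0, 0, 0]], [[0.72, -0.13, 0], [0, 0, 0]], [[0.9, -0.16, 0], [0, 0, 0]], [[1, -0.2, 0], [0, 0, 0]]]' --claw 0

```text
clock: 31.35
tcp_pos: [0.4877, 0.0373, 0.1406]
orientation: [-2.124, -2.312, 0.003]
contact_force: [0.9, 0.2, -0.1]
grip_width: 0.0855
gripper_force: 0.0
```

Call:
servo_tool --commands '[[[0.2, -0.02, 0], [0, 0, 0]], [[0.4, -0.04, 0], [0, 0, 0]], [[0.6, -0.05, 0], [0, 0, 0]], [[0.75, -0.06, 0], [0, 0, 0]], [[0.8, -0.06, 0], [0, 0, 0]], [[0.8, -0.06, 0], [0, 0, 0]], [[0.8, -0.06, 0], [0, 0, 0]]]'

```text
clock: 32.05
tcp_pos: [0.4583, 0.2295, 0.1414]
orientation: [2.132, 2.307, -0.003]
contact_force: [0.1, -0.7, 0.8]
grip_width: 0.0855
gripper_force: 0.0
```

```bash
python3 go.py .458,.233,.018,94.9
```

```text
32.05 [0.4583 0.2295 0.1414] 94.5
[[0.015, 0.0, 0.494], [-0.001, 0.001, -0.004]]
```

Call:
servo_tool --commands '[[[0.012, 0, 0.12], [0, 0, 0]], [[0.012, 0, 0.24], [0, 0, 0]], [[0.012, 0, 0.36], [0, 0, 0]], [[0.012, 0, 0.45], [0, 0, 0]], [[0.012, 0, 0.494], [0, 0, 0]], [[0.012, 0, 0.494], [0, 0, 0]], [[0.012, 0, 0.494], [0, 0, 0]]]'

```text
clock: 32.75
tcp_pos: [0.4592, 0.2333, 0.0194]
orientation: [2.133, 2.306, 0.001]
contact_force: [-0.3, 0.4, 0.6]
grip_width: 0.0853
gripper_force: 0.0
```

Call:
servo_tool --commands '[[[0, 0, 0], [0, 0, 0]], [[0, 0, 0], [0, 0, 0]], [[0, 0, 0], [0, 0, 0]], [[0, 0, 0], [0, 0, 0]], [[0, 0, 0], [0, 0, 0]]]' --claw 1 --squeeze 20

```text
clock: 33.25
tcp_pos: [0.4586, 0.2347, 0.0195]
orientation: [-2.131, -2.308, -0.002]
contact_force: [-2.1, -1.2, 6.4]
grip_width: 0.0537
gripper_force: 20.0
```

```bash
python3 slide.py -.15,-.02 -.11,0 0,0 .01,0 
```

```text
[0.4586 0.2347 0.0195] 94.6 0.05372729964394594 [-2.1 -1.2  6.4]
rack -0.2256 -0.0609
(-0.15, -0.02) [[-0.302, 0.165, -0.0], [0.0, -0.001, -0.004]]
(-0.11, 0.0) [[-0.461, 0.246, -0.0], [0.0, -0.001, -0.004]]
(0.0, 0.0) [[-0.901, 0.248, -0.001], [0.0, -0.001, -0.004]]
(0.01, 0.0) [[-0.941, 0.248, -0.001], [0.0, -0.001, -0.004]]
```

Call:
servo_tool --commands '[[[-0.05, 0.027, 0], [0, 0, 0]], [[-0.1, 0.055, 0], [0, 0, 0]], [[-0.15, 0.082, 0], [0, 0, 0]], [[-0.2, 0.11, 0], [0, 0, 0]], [[-0.25, 0.137, 0], [0, 0, 0]], [[-0.3, 0.165, 0], [0, 0, 0]], [[-0.35, 0.19, 0], [0, 0, 0]], [[-0.4, 0.216, 0], [0, 0, 0]], [[-0.46, 0.246, 0], [0, 0, 0]], [[-0.51, 0.246, 0], [0, 0, 0]], [[-0.56, 0.246, 0], [0, 0, 0]], [[-0.61, 0.247, 0], [0, 0, 0]], [[-0.66, 0.247, 0], [0, 0, 0]], [[-0.71, 0.247, 0], [0, 0, 0]], [[-0.76, 0.248, 0], [0, 0, 0]], [[-0.81, 0.248, 0], [0, 0, 0]], [[-0.86, 0.248, 0], [0, 0, 0]], [[-0.86, 0.248, 0], [0, 0, 0]]]'

```text
clock: 35.05
tcp_pos: [0.5373, 0.0206, 0.0188]
orientation: [2.134, 2.302, -0.003]
contact_force: [-0.8, -5.4, 3.9]
grip_width: 0.0533
gripper_force: 23.8
```

```bash
python3 slide.py 0,0 .1,0 .175,0
```

```text
[0.5373 0.0206 0.0188] 94.3 0.053266764746142274 [-0.8 -5.4  3.9]
rack -0.0057 -0.0007
(0.0, 0.0) [[-0.023, 0.003, 0.0], [0.0, 0.002, -0.006]]
(0.1, 0.0) [[-0.423, 0.007, 0.001], [0.0, 0.002, -0.006]]
(0.175, 0.0) [[-0.723, 0.009, 0.002], [0.0, 0.002, -0.006]]
```

Call:
servo_tool --commands '[[[-0.05, 0.003, 0], [0, 0, 0]], [[-0.1, 0.004, 0], [0, 0, 0]], [[-0.15, 0.005, 0], [0, 0, 0]], [[-0.2, 0.005, 0], [0, 0, 0]], [[-0.25, 0.006, 0], [0, 0, 0]], [[-0.3, 0.006, 0], [0, 0, 0]], [[-0.35, 0.007, 0], [0, 0, 0]], [[-0.4, 0.007, 0], [0, 0, 0]], [[-0.45, 0.007, 0], [0, 0, 0]], [[-0.5, 0.008, 0], [0, 0, 0]], [[-0.55, 0.008, 0], [0, 0, 0]], [[-0.6, 0.008, 0], [0, 0, 0]], [[-0.65, 0.009, 0], [0, 0, 0]], [[-0.7, 0.009, 0], [0, 0, 0]], [[-0.73, 0.009, 0], [0, 0, 0]], [[-0.73, 0.009, 0], [0, 0, 0]]]'

```text
clock: 36.65
tcp_pos: [0.5539, -0.1585, 0.0187]
orientation: [2.132, 2.306, -0.001]
contact_force: [-2.1, -1.2, 1.9]
grip_width: 0.0534
gripper_force: 23.4
```

Call:
servo_tool --commands '[[[0, 0, 0], [0, 0, 0]], [[0, 0, 0], [0, 0, 0]], [[0, 0, 0], [0, 0, 0]], [[0, 0, 0], [0, 0, 0]], [[0, 0, -0.08], [0, 0, 0]], [[0, 0, -0.2], [0, 0, 0]], [[0, 0, -0.35], [0, 0, 0]], [[0, 0, -0.5], [0, 0, 0]], [[0, 0, -0.5], [0, 0, 0]]]' --claw 0.15

```text
clock: 37.55
tcp_pos: [0.5573, -0.158, 0.1484]
orientation: [2.127, 2.303, 0.008]
contact_force: [0.1, 0.4, -0.3]
grip_width: 0.0726
gripper_force: 0.0
```

```bash
python3 look.py; python3 go.py .571,.341,.14,94.9
```

```text
[189. 170.] 253 [0.646 0.462] rack -0.437 0.145 [76. 72. 70.]
[229. 197.] 253 [0.571 0.341] rack -0.322 0.06 [249. 248. 246.]
[382. 208.] 242 [ 0.552 -0.117] rack 0.133 0.003 [251. 250. 249.]
[217. 228.] 257 [0.476 0.37 ] rack -0.359 -0.032 [250. 249. 247.]
[246. 270.] 257 [0.354 0.282] rack -0.281 -0.161 [222. 134. 235.]
[276. 271.] 255 [0.355 0.19 ] rack -0.19 -0.168 [225. 139. 236.]
post 0.67 1.982 0.125
37.65 [ 0.5547 -0.1566  0.1443] 94.6 [ 0.08143364 -0.78623011 -0.45937009]
37.65 [ 0.5547 -0.1566  0.1443] 94.6
[[1.979, 0.225, 0.018], [0.001, -0.0, -0.003]]
```

```bash
python3 - <<'E'
from h import *
p,d,m,E=snap('side');save('s8',cv2.resize(p[150:350,220:440],None,fx=2.7,fy=2.7))
p,d,m,E=snap('wrist');save('w8',p)
for z in r.mark_of('wrist','jar0')[:6]+[0]+r.mark_of('side','jar0')[:0]:
    if z: w=ray(z['uv'],m,E,0)[:2]-O;print(z['uv'],round(z['confidence'],2),(w@X).round(3),(w@Y).round(3))
E
```

```text
[322.2, 220.7] 0.93 0.213 0.001
[318.5, 150.5] 0.55 0.135 -0.002
[146.5, 263.6] 0.44 0.266 -0.207
```

View pics/s8.png

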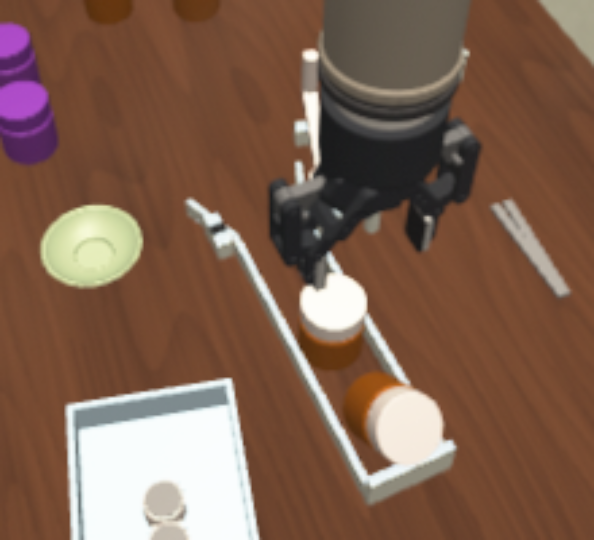

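The far jar (pixels (400,410) in this crop) has tipped forward against the end stop: it pivoted about the pad axis while being dragged. The second jar at (332,310) stands upright. I'll measure the tilt.

```bash
python3 - <<'E'
from h import *
from scipy import ndimage
for cam in ('wrist','side'):
    p,d,m,E=snap(cam);P=cloud(d,m,E);q=P[...,:2]-O;x=q@X;y=q@Y;z=P[...,2]
    if cam=='wrist': save('w9',cv2.resize(p[120:300,220:420],None,fx=3,fy=3))
    k=(x>.09)&(x<.3)&(abs(y)<.026)&(d>0)&(z<.09)&(p.min(-1)>150)
    # cap points of A
    a=k&(x>.165)&(z>.025)
    Q=np.stack([x[a],y[a],z[a]],1)
    if len(Q)>30:
        # RANSAC plane
        best=None;g=np.random.default_rng(0)
        for _ in range(400):
            t=Q[g.choice(len(Q),3,False)];n=np.cross(t[1]-t[0],t[2]-t[0]);l=np.linalg.norm(n)
            if l<1e-7: continue
            n/=l;i=abs((Q-t[0])@n)<.002
            if best is None or i.sum()>best[0]: best=(i.sum(),n,i)
        print(cam,len(Q),best[0],best[1].round(3),Q[best[2]].mean(0).round(4),Q[best[2]].min(0).round(3),Q[best[2]].max(0).round(3))
    b=k&(x<.165)&(z>.055);print('B',b.sum(),x[b].min(),x[b].max(),y[b].min(),y[b].max(),np.median(z[b]))
    l=(abs(y)<.01)&(x>.1)&(x<.28)&(d>0)&(z<.1)
    for lo in np.arange(.1,.28,.01):
        s=l&(x>=lo)&(x<lo+.01)
        if s.any(): print(round(lo,2),np.percentile(z[s],95).round(3),end='; ')
    print()
E
```

```text
wrist 1368 594 [ 0.733  0.026 -0.68 ] [0.2319 0.0016 0.0764] [ 0.224 -0.013  0.068] [0.24  0.016 0.084]
B 3116 0.11061279704622733 0.1620532523825231 -0.02509447846788279 0.025999756581493495 0.066290818433453
0.1 0.011; 0.11 0.067; 0.12 0.068; 0.13 0.068; 0.14 0.067; 0.15 0.067; 0.16 0.067; 0.17 0.001; 0.18 0.001; 0.19 0.047; 0.2 0.057; 0.21 0.067; 0.22 0.076; 0.23 0.083; 0.24 0.081; 0.25 0.071; 0.26 0.06; 0.27 0.049; 
side 672 477 [0.729 0.01  0.685] [0.254  0.0022 0.0656] [ 0.236 -0.023  0.047] [0.272 0.026 0.084]
B 378 0.11069914511013154 0.16079874459173832 -0.023733471601509088 0.02590338293540634 0.06653874850109437
0.11 0.068; 0.12 0.068; 0.13 0.068; 0.14 0.069; 0.15 0.068; 0.16 0.062; 0.17 0.003; 0.18 0.001; 0.19 0.049; 0.2 0.058; 0.21 0.068; 0.22 0.077; 0.23 0.083; 0.24 0.08; 0.25 0.07; 0.26 0.058; 0.27 0.049;
```

View pics/w9.png

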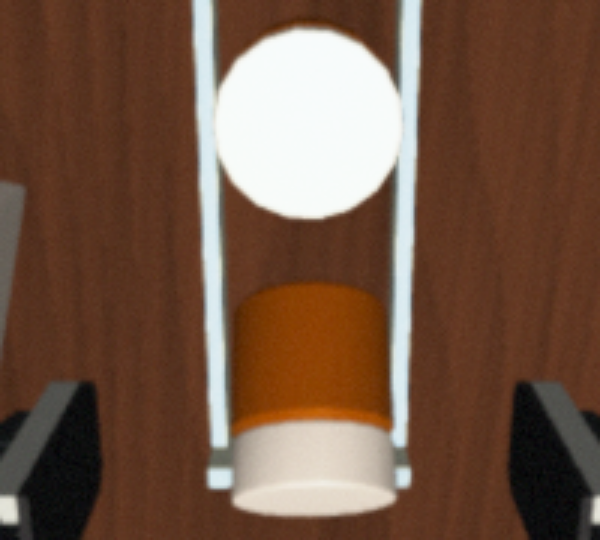

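Jar A leans 47° against the stop with its front bottom edge at rack x = 0.2245, only about 8° past balance. I'll tip it back upright by pushing the cap from beyond the stop. First I'll touch the vanity top beyond the rack to calibrate the tip height.

```bash
python3 slide.py .335,0
```

```text
[ 0.5535 -0.1567  0.1426] 94.6 0.07217158624349487 [ 0.5 -0.3  0.2]
rack 0.1724 0.0003
(0.335, 0.0) [[-0.65, 0.002, -0.0], [-0.001, -0.0, -0.004]]
```

Call:
servo_tool --commands '[[[-0.15, 0, 0], [0, 0, 0]], [[-0.3, 0, 0], [0, 0, 0]], [[-0.45, 0, 0], [0, 0, 0]], [[-0.6, 0, 0], [0, 0, 0]], [[-0.65, 0, 0], [0, 0, 0]], [[-0.65, 0, 0.15], [0, 0, 0]], [[-0.65, 0, 0.3], [0, 0, 0]], [[-0.65, 0, 0.45], [0, 0, 0]], [[-0.65, 0, 0.52], [0, 0, 0]], [[-0.65, 0, 0.56], [0, 0, 0]], [[-0.65, 0, 0.56], [0, 0, 0]]]' --claw 0.55

```text
clock: 39.05
tcp_pos: [0.5668, -0.3185, 0.003]
orientation: [-2.13, -2.307, 0.001]
contact_force: [-0.5, -1.3, 0.6]
grip_width: 0.0385
gripper_force: 0.0
```

Call:
servo_tool --commands '[[[0, 0, 0.012], [0, 0, 0]], [[0, 0, 0.024], [0, 0, 0]], [[0, 0, 0.032], [0, 0, 0]], [[0, 0, 0.032], [0, 0, 0]]]'

```text
clock: 39.45
tcp_pos: [0.5674, -0.3188, -0.004]
orientation: [2.131, 2.308, 0.001]
contact_force: [0.5, 0.4, -0.3]
grip_width: 0.0382
gripper_force: 0.0
```

Call:
servo_tool --commands '[[[0, 0, 0.01], [0, 0, 0]], [[0, 0, 0.02], [0, 0, 0]], [[0, 0, 0.02], [0, 0, 0]]]'

```text
clock: 39.75
tcp_pos: [0.5669, -0.3187, -0.0098]
orientation: [-2.131, -2.308, 0.0]
contact_force: [-0.2, -0.5, 0.7]
grip_width: 0.0385
gripper_force: 0.0
```

Call:
servo_tool --commands '[[[0, 0, 0.01], [0, 0, 0]], [[0, 0, 0.02], [0, 0, 0]], [[0, 0, 0.02], [0, 0, 0]]]'

```text
clock: 40.05
tcp_pos: [0.5672, -0.319, -0.014]
orientation: [2.131, 2.308, 0.0]
contact_force: [-1.4, 1.3, 4.8]
grip_width: 0.0385
gripper_force: 2.3
```

Call:
servo_tool --commands '[[[0, 0, 0.01], [0, 0, 0]], [[0, 0, 0.016], [0, 0, 0]], [[0, 0, 0.016], [0, 0, 0]]]'

```text
clock: 40.35
tcp_pos: [0.5673, -0.319, -0.0142]
orientation: [-2.131, -2.307, -0.004]
contact_force: [-9.9, 9.5, 37.2]
grip_width: 0.0387
gripper_force: 18.8
```

Call:
servo_tool --commands '[[[0, 0, -0.1], [0, 0, 0]], [[0, 0, -0.2], [0, 0, 0]], [[0, 0, -0.245], [0, 0, 0]], [[0, 0, -0.245], [0, 0, 0]]]'

```text
clock: 40.75
tcp_pos: [0.5682, -0.3195, 0.0443]
orientation: [2.129, 2.306, 0.002]
contact_force: [0.4, -0.4, 0.1]
grip_width: 0.0387
gripper_force: 0.0
```

```bash
python3 slide.py .28,0 .24,0
```

```text
[ 0.5682 -0.3195  0.0443] 94.6 0.03867643172382208 [ 0.4 -0.4  0.1]
rack 0.3358 0.0012
(0.28, 0.0) [[0.223, -0.006, -0.0], [0.002, 0.001, -0.004]]
(0.24, 0.0) [[0.383, -0.007, -0.001], [0.002, 0.001, -0.004]]
```

Call:
servo_tool --commands '[[[0.06, -0.005, 0], [0, 0, 0]], [[0.12, -0.005, 0], [0, 0, 0]], [[0.18, -0.006, 0], [0, 0, 0]], [[0.22, -0.006, 0], [0, 0, 0]], [[0.235, -0.006, 0], [0, 0, 0]], [[0.25, -0.006, 0], [0, 0, 0]], [[0.265, -0.006, 0], [0, 0, 0]], [[0.28, -0.006, 0], [0, 0, 0]], [[0.295, -0.006, 0], [0, 0, 0]], [[0.31, -0.006, 0], [0, 0, 0]], [[0.325, -0.006, 0], [0, 0, 0]], [[0.34, -0.006, 0], [0, 0, 0]], [[0.355, -0.006, 0], [0, 0, 0]], [[0.37, -0.006, 0], [0, 0, 0]], [[0.38, -0.006, 0], [0, 0, 0]], [[0.38, -0.006, 0], [0, 0, 0]]]'

```text
clock: 42.35
tcp_pos: [0.5603, -0.2336, 0.0494]
orientation: [2.128, 2.292, -0.002]
contact_force: [-8.2, -10.8, 39.1]
grip_width: 0.0384
gripper_force: 19.6
```

```bash
cat > lane.py <<'E'
from h import *
for cam in ('side','wrist'):
    p,d,m,E=snap(cam);P=cloud(d,m,E);q=P[...,:2]-O;x=q@X;y=q@Y;z=P[...,2]
    l=(abs(y)<.01)&(x>-.02)&(x<.28)&(d>0)&(z<.1)&(p.max(-1).astype(int)>60)
    print(cam,*[f'{lo*1000:.0f}:{np.percentile(z[l&(x>=lo)&(x<lo+.01)],90)*1000:.0f}' for lo in np.arange(-.02,.28,.01) if (l&(x>=lo)&(x<lo+.01)).sum()>3])
E
python3 lane.py; python3 slide.py
```

```text
side -20:2 -10:2 0:2 10:2 20:2 30:2 40:3 50:2 60:2 70:2 80:2 90:3 110:69 120:68 130:68 140:68 150:67 160:60 220:0 230:2 240:66 250:62 260:35 270:2
wrist 130:67 140:67 150:67 160:66 170:1 180:41 190:59 200:77 210:81 220:77 230:72 240:66 250:61 260:35
[ 0.5603 -0.2338  0.0494] 94.2 0.03843844785036485 [ -7.5 -10.9  39.1]
rack 0.2497 0.0006
```

The jar is now only about 27° tilted, inside balance, with the fingertips resting on its cap. Lifting away should let it settle upright.

Call:
servo_tool --commands '[[[0, 0, -0.03], [0, 0, 0]], [[0, 0, -0.06], [0, 0, 0]], [[0, 0, -0.1], [0, 0, 0]], [[0, 0, -0.2], [0, 0, 0]], [[0, 0, -0.4], [0, 0, 0]], [[0, 0, -0.4], [0, 0, 0]]]'

```text
clock: 43.05
tcp_pos: [0.5614, -0.2259, 0.1485]
orientation: [2.126, 2.302, 0.006]
contact_force: [0.8, -0.7, -0.5]
grip_width: 0.0383
gripper_force: 0.0
```

```bash
python3 lane.py; python3 look.py;python3 slide.py
```

```text
side -20:2 -10:2 0:2 10:2 20:2 30:2 40:3 50:2 60:2 70:2 80:3 90:2 110:67 120:68 130:69 140:68 150:67 160:62 170:68 180:68 190:68 200:68 210:69 220:66 230:2 240:3 260:35 270:3
wrist 60:1 70:1 80:1 90:1 110:67 120:67 130:67 140:67 150:67 160:66 170:67 180:67 190:67 200:67 210:67 220:67 240:1 250:1 260:35
[189. 170.] 254 [0.646 0.462] rack -0.437 0.145 [75. 72. 70.]
[229. 197.] 252 [0.571 0.341] rack -0.322 0.06 [250. 249. 247.]
[382. 208.] 245 [ 0.552 -0.118] rack 0.133 0.003 [251. 250. 249.]
[403. 206.] 248 [ 0.558 -0.182] rack 0.198 0.003 [250. 249. 247.]
[217. 228.] 253 [0.476 0.37 ] rack -0.359 -0.032 [251. 251. 249.]
[395. 253.] 80 [ 0.408 -0.166] rack 0.169 -0.145 [226. 231. 232.]
[246. 270.] 256 [0.354 0.281] rack -0.281 -0.161 [222. 134. 234.]
[276. 271.] 254 [0.355 0.19 ] rack -0.19 -0.168 [225. 139. 236.]
post 0.66 1.859 0.12
post 0.32 0.148 0.217
43.25 [ 0.5575 -0.2233  0.142 ] 94.6 [ 0.12555298 -0.85062654 -0.10443574]
[ 0.5575 -0.2233  0.142 ] 94.6 0.03821749221435538 [ 0.1 -0.9 -0.1]
rack 0.2391 -0.0013
```

Both jars now stand upright at rack x = 0.198 and 0.135. From here I'll push with the two fingertips as a V from behind, tips low at 25 mm, so nothing can pivot.

Call:
servo_tool --commands '[[[0.2, 0.02, 0], [0, 0, 0]], [[0.4, 0.04, 0], [0, 0, 0]], [[0.6, 0.06, 0], [0, 0, 0]], [[0.8, 0.08, 0], [0, 0, 0]], [[1, 0.1, 0], [0, 0, 0]], [[1, 0.1, 0], [0, 0, 0]]]'

```text
clock: 43.85
tcp_pos: [0.562, 0.0364, 0.1408]
orientation: [-2.114, -2.318, 0.001]
contact_force: [-0.3, 0.4, 0.8]
grip_width: 0.0384
gripper_force: 0.0
```

Call:
servo_tool --commands '[[[0.2, 0.02, 0], [0, 0, 0]], [[0.4, 0.04, 0], [0, 0, 0]], [[0.6, 0.06, 0], [0, 0, 0]], [[0.8, 0.08, 0], [0, 0, 0]], [[1, 0.1, 0], [0, 0, 0]], [[1, 0.1, 0], [0, 0, 0]]]'

```text
clock: 44.45
tcp_pos: [0.5654, 0.2878, 0.1405]
orientation: [-2.114, -2.318, 0.001]
contact_force: [-0.7, 0.2, -0.3]
grip_width: 0.0382
gripper_force: 0.0
```

```bash
python3 slide.py -.380,.073; python3 look.py
```

```text
[0.5654 0.2878 0.1405] 95.3 0.03821387547164093 [-0.7  0.2 -0.3]
rack -0.2696 0.05
(-0.38, 0.073) [[0.441, 0.095, 0.001], [-0.002, -0.002, 0.004]]
[187. 170.] 183 [0.646 0.47 ] rack -0.444 0.146 [81. 77. 73.]
[382. 208.] 245 [ 0.552 -0.118] rack 0.133 0.003 [250. 249. 248.]
[403. 206.] 248 [ 0.558 -0.182] rack 0.198 0.003 [250. 249. 247.]
[409. 265.] 250 [ 0.381 -0.219] rack 0.22 -0.176 [238. 240. 241.]
[422. 266.] 158 [ 0.381 -0.24 ] rack 0.24 -0.178 [239. 237. 231.]
[250. 270.] 106 [0.354 0.267] rack -0.266 -0.162 [216. 131. 229.]
[276. 271.] 252 [0.356 0.19 ] rack -0.19 -0.167 [224. 138. 236.]
post 0.75 1.913 0.127
44.55 [0.5668 0.2795 0.1411] 94.8 [ 0.23252533 -1.24404344 -0.43255407]
```

Call:
servo_tool --commands '[[[0.2, 0.04, 0], [0, 0, 0]], [[0.4, 0.08, 0], [0, 0, 0]], [[0.46, 0.095, 0], [0, 0, 0]], [[0.46, 0.095, 0], [0, 0, 0]], [[0.46, 0.095, 0], [0, 0, 0]], [[0.46, 0.095, 0], [0, 0, 0]]]'

```text
clock: 45.15
tcp_pos: [0.5833, 0.3911, 0.1427]
orientation: [2.135, 2.303, -0.002]
contact_force: [-0.1, 0.1, -0.0]
grip_width: 0.0387
gripper_force: 0.0
```

```bash
python3 slide.py -.380,.073; python3 - <<'E'
from h import *
p,d,m,E=snap('wrist')
p,d,m,E=snap('side')
for z in r.mark_of('side','jar0')[:7]:
    w=ray(z['uv'],m,E,0)[:2]-O;print(z['uv'],round(z['confidence'],2),(w@X).round(3),(w@Y).round(3))
E
```

```text
[0.5833 0.3911 0.1427] 94.3 0.03873082451767933 [-0.1  0.1 -0. ]
rack -0.371 0.0766
(-0.38, 0.073) [[0.036, -0.015, -0.0], [-0.0, 0.001, -0.006]]
[232.1, 203.0] 0.9 -0.191 -0.166
[261.3, 156.0] 0.85 -0.346 -0.033
[355.2, 300.1] 0.68 0.198 0.003
[290.7, 155.1] 0.65 -0.313 0.051
[301.1, 128.2] 0.64 -0.429 0.133
[224.9, 179.7] 0.6 -0.289 -0.161
```

Call:
servo_tool --commands '[[[0.04, -0.015, 0.1], [0, 0, 0]], [[0.04, -0.015, 0.2], [0, 0, 0]], [[0.04, -0.015, 0.3], [0, 0, 0]], [[0.04, -0.015, 0.4], [0, 0, 0]], [[0.04, -0.015, 0.5], [0, 0, 0]], [[0.04, -0.015, 0.525], [0, 0, 0]], [[0.04, -0.015, 0.525], [0, 0, 0]]]'

```text
clock: 46.0
tcp_pos: [0.5777, 0.4034, 0.011]
orientation: [-2.132, -2.307, 0.003]
contact_force: [0.2, -1.0, 0.4]
grip_width: 0.0384
gripper_force: 0.0
```

```bash
python3 slide.py -.23,.035 -.095,0 -.08,0 .05,0
```

```text
[0.5777 0.4034 0.011 ] 94.5 0.03839956776978527 [ 0.2 -1.   0.4]
rack -0.3837 0.072
(-0.23, 0.035) [[-0.616, -0.144, 0.001], [-0.001, 0.001, -0.004]]
(-0.095, 0.0) [[-1.156, -0.281, 0.002], [-0.001, 0.001, -0.004]]
(-0.08, 0.0) [[-1.216, -0.281, 0.002], [-0.001, 0.001, -0.004]]
(0.05, 0.0) [[-1.736, -0.278, 0.002], [-0.001, 0.001, -0.004]]
```

Call:
servo_tool --commands '[[[-0.04, -0.01, 0], [0, 0, 0]], [[-0.08, -0.019, 0], [0, 0, 0]], [[-0.12, -0.028, 0], [0, 0, 0]], [[-0.16, -0.038, 0], [0, 0, 0]], [[-0.2, -0.048, 0], [0, 0, 0]], [[-0.24, -0.057, 0], [0, 0, 0]], [[-0.28, -0.066, 0], [0, 0, 0]], [[-0.32, -0.076, 0], [0, 0, 0]], [[-0.36, -0.086, 0], [0, 0, 0]], [[-0.4, -0.096, 0], [0, 0, 0]], [[-0.45, -0.107, 0], [0, 0, 0]], [[-0.5, -0.119, 0], [0, 0, 0]], [[-0.55, -0.131, 0], [0, 0, 0]], [[-0.6, -0.143, 0], [0, 0, 0]], [[-0.65, -0.155, 0], [0, 0, 0]], [[-0.7, -0.167, 0], [0, 0, 0]], [[-0.75, -0.18, 0], [0, 0, 0]], [[-0.8, -0.193, 0], [0, 0, 0]], [[-0.85, -0.206, 0], [0, 0, 0]], [[-0.9, -0.219, 0], [0, 0, 0]]]'

```text
clock: 48.0
tcp_pos: [0.5414, 0.1754, 0.0119]
orientation: [-2.13, -2.309, -0.001]
contact_force: [0.7, 5.2, 5.9]
grip_width: 0.0384
gripper_force: 3.2
```

```bash
python3 slide.py -.095,0 .04,0 .05,0; cat > cap.py <<'E'
from h import *
p,d,m,E=snap('wrist');P=cloud(d,m,E);q=P[...,:2]-O;x=q@X;y=q@Y;z=P[...,2]
k=((z>.055)&(z<.08)&(p.min(-1)>150)&(d>.03)).astype('uint8')
n,l,s,c=cv2.connectedComponentsWithStats(k)
for i in range(1,n):
    if s[i,4]>150: a=l==i;print('cap',s[i,4],((x[a].min()+x[a].max())/2).round(3),((y[a].min()+y[a].max())/2).round(3),(x[a].max()-x[a].min()).round(3),np.percentile(z[a],[5,50,95]).round(3))
E
python3 cap.py
```

```text
[0.5414 0.1754 0.0119] 94.6 0.0383873374058076 [0.7 5.2 5.9]
rack -0.1595 0.0165
(-0.095, 0.0) [[-0.258, -0.065, -0.0], [0.0, -0.0, -0.003]]
(0.04, 0.0) [[-0.798, -0.062, -0.001], [0.0, -0.0, -0.003]]
(0.05, 0.0) [[-0.838, -0.062, -0.001], [0.0, -0.0, -0.003]]
cap 189 -0.168 -0.007 0.006 [0.056 0.062 0.066]
cap 196 -0.167 0.039 0.006 [0.056 0.062 0.065]
cap 3866 -0.145 0.016 0.02 [0.057 0.066 0.067]
```

```bash
cat >> cap.py <<'E'
p,d,m,E=snap('side');P=cloud(d,m,E);q=P[...,:2]-O;x=q@X;y=q@Y;z=P[...,2]
k=((z>.05)&(z<.09)&(p.min(-1)>190)&(d>.03)&(abs(y)<.1)&(x>-.3)).astype('uint8')
n,l,s,c=cv2.connectedComponentsWithStats(k)
for i in range(1,n):
    if s[i,4]>60:
        a=l==i;g=np.stack([x[a],y[a],np.ones(a.sum())],1);t=(z[a]>.055);w=np.linalg.lstsq(g[t],z[a][t],rcond=None)[0];print('side cap',s[i,4],c[i].round(),((x[a].min()+x[a].max())/2).round(3),((y[a].min()+y[a].max())/2).round(3),(x[a].max()-x[a].min()).round(3),'slope',w[:2].round(2),np.median(z[a]).round(3))
E
python3 cap.py
```

```text
cap 191 -0.165 -0.008 0.006 [0.055 0.062 0.066]
cap 194 -0.164 0.038 0.006 [0.056 0.062 0.064]
cap 3853 -0.142 0.015 0.02 [0.057 0.066 0.067]
side cap 215 [303. 182.] -0.125 0.016 0.051 slope [-0. -0.] 0.067
side cap 394 [343. 261.] 0.135 0.001 0.051 slope [-0.    0.01] 0.067
side cap 458 [358. 286.] 0.2 0.003 0.05 slope [ 0.   -0.01] 0.067
```

Call:
servo_tool --commands '[[[-0.04, -0.01, 0], [0, 0, 0]], [[-0.08, -0.02, 0], [0, 0, 0]], [[-0.12, -0.03, 0], [0, 0, 0]], [[-0.16, -0.04, 0], [0, 0, 0]], [[-0.2, -0.05, 0], [0, 0, 0]], [[-0.24, -0.06, 0], [0, 0, 0]], [[-0.28, -0.064, 0], [0, 0, 0]], [[-0.32, -0.064, 0], [0, 0, 0]], [[-0.36, -0.064, 0], [0, 0, 0]], [[-0.4, -0.063, 0], [0, 0, 0]], [[-0.44, -0.063, 0], [0, 0, 0]], [[-0.48, -0.063, 0], [0, 0, 0]], [[-0.52, -0.063, 0], [0, 0, 0]], [[-0.56, -0.063, 0], [0, 0, 0]], [[-0.6, -0.062, 0], [0, 0, 0]], [[-0.64, -0.062, 0], [0, 0, 0]], [[-0.68, -0.062, 0], [0, 0, 0]], [[-0.72, -0.062, 0], [0, 0, 0]], [[-0.76, -0.062, 0], [0, 0, 0]], [[-0.78, -0.062, 0], [0, 0, 0]]]'

```text
clock: 50.15
tcp_pos: [0.5415, -0.0214, 0.0117]
orientation: [2.132, 2.307, -0.0]
contact_force: [0.3, 0.3, 0.1]
grip_width: 0.0384
gripper_force: 0.7
```

```bash
python3 slide.py .05,0; python3 cap.py
```

```text
[ 0.5415 -0.0214  0.0117] 94.5 0.038409306859166256 [0.3 0.3 0.1]
rack 0.0365 -0.0001
(0.05, 0.0) [[-0.054, 0.001, 0.0], [0.0, 0.0, -0.004]]
cap 2307 0.051 -0.0 0.019 [0.066 0.067 0.068]
side cap 344 [329. 238.] 0.069 0.001 0.05 slope [-0.    0.01] 0.067
side cap 396 [343. 261.] 0.136 0.001 0.052 slope [-0.  0.] 0.067
side cap 458 [358. 286.] 0.2 0.003 0.05 slope [0.01 0.  ] 0.066
```

Call:
servo_tool --commands '[[[-0.02, 0, 0], [0, 0, 0]], [[-0.04, 0, 0], [0, 0, 0]], [[-0.06, 0, 0], [0, 0, 0]], [[-0.08, 0, 0], [0, 0, 0]], [[-0.1, 0, 0], [0, 0, 0]], [[-0.12, 0, 0], [0, 0, 0]], [[-0.13, 0, 0], [0, 0, 0]], [[-0.13, 0, 0], [0, 0, 0]]]'

```text
clock: 51.05
tcp_pos: [0.544, -0.0529, 0.0116]
orientation: [2.132, 2.307, -0.0]
contact_force: [-1.0, 0.8, -0.1]
grip_width: 0.0383
gripper_force: 0.8
```

Call:
servo_tool --commands '[[[0.04, 0, 0], [0, 0, 0]], [[0.08, 0, 0], [0, 0, 0]], [[0.08, 0, -0.15], [0, 0, 0]], [[0.08, 0, -0.3], [0, 0, 0]], [[0.08, 0, -0.5], [0, 0, 0]], [[0.08, 0, -0.5], [0, 0, 0]]]'

```text
clock: 51.65
tcp_pos: [0.5465, -0.0322, 0.1423]
orientation: [2.126, 2.303, 0.012]
contact_force: [1.0, 0.1, 0.2]
grip_width: 0.0386
gripper_force: 0.0
```

```bash
python3 cap.py; python3 slide.py -.415,-.037;python3 look.py
```

```text
cap 4711 0.135 0.0 0.123 [0.065 0.066 0.067]
cap 599 0.176 -0.195 0.075 [0.069 0.07  0.071]
side cap 1251 [348. 270.] 0.153 0.001 0.159 slope [-0.    0.01] 0.067
[ 0.5433 -0.0314  0.1378] 94.6 0.03881528722009565 [-0.4 -0.4 -0.8]
rack 0.0466 0.0008
(-0.415, -0.037) [[1.846, -0.159, 0.001], [0.002, -0.0, -0.003]]
[189. 170.] 252 [0.646 0.463] rack -0.437 0.145 [75. 72. 69.]
[404. 206.] 285 [ 0.557 -0.179] rack 0.195 0.002 [250. 249. 248.]
[217. 228.] 253 [0.476 0.37 ] rack -0.359 -0.032 [251. 250. 249.]
[409. 265.] 248 [ 0.381 -0.219] rack 0.22 -0.176 [239. 241. 242.]
[422. 266.] 160 [ 0.381 -0.239] rack 0.24 -0.178 [238. 237. 230.]
[246. 271.] 259 [0.354 0.28 ] rack -0.28 -0.161 [220. 133. 233.]
[276. 271.] 254 [0.355 0.19 ] rack -0.19 -0.168 [224. 138. 236.]
post 0.62 2.007 0.118
51.85 [ 0.5417 -0.0316  0.1359] 94.6 [-0.35210563  0.19521903 -0.07520102]
```

Call:
servo_tool --commands '[[[0.2, -0.02, 0], [0, 0, 0]], [[0.4, -0.04, 0], [0, 0, 0]], [[0.6, -0.05, 0], [0, 0, 0]], [[0.8, -0.06, 0], [0, 0, 0]], [[1, -0.08, 0], [0, 0, 0]], [[1, -0.08, 0], [0, 0, 0]], [[1, -0.08, 0], [0, 0, 0]]]'

```text
clock: 52.55
tcp_pos: [0.5012, 0.2165, 0.1351]
orientation: [-2.126, -2.312, 0.005]
contact_force: [-0.3, -0.6, -0.5]
grip_width: 0.0384
gripper_force: 0.0
```

Call:
servo_tool --commands '[[[0.2, -0.02, 0], [0, 0, 0]], [[0.4, -0.04, 0], [0, 0, 0]], [[0.6, -0.06, 0], [0, 0, 0]], [[0.8, -0.08, 0], [0, 0, 0]], [[0.85, -0.08, 0], [0, 0, 0]], [[0.85, -0.08, 0], [0, 0, 0]], [[0.85, -0.08, 0], [0, 0, 0]]]'

```text
clock: 53.25
tcp_pos: [0.4668, 0.4224, 0.1359]
orientation: [2.134, 2.304, -0.003]
contact_force: [0.3, 0.6, -0.6]
grip_width: 0.0385
gripper_force: 0.0
```

```bash
python3 slide.py -.415,-.038; python3 look.py; python3 - <<'E'
from h import *
p,d,m,E=snap('side')
for z in r.mark_of('side','jar0')[:8]:
    w=ray(z['uv'],m,E,0)[:2]-O;print(z['uv'],round(z['confidence'],2),(w@X).round(3),(w@Y).round(3))
E
```

```text
[0.4668 0.4224 0.1359] 94.4 0.03847741076971178 [ 0.3  0.6 -0.6]
rack -0.412 -0.0368
(-0.415, -0.038) [[0.012, -0.005, -0.0], [-0.0, 0.002, -0.006]]
[189. 170.] 253 [0.646 0.462] rack -0.437 0.145 [74. 71. 69.]
[388. 207.] 743 [ 0.553 -0.135] rack 0.15 0.002 [250. 249. 248.]
[217. 228.] 251 [0.476 0.37 ] rack -0.359 -0.032 [251. 251. 249.]
[405. 261.] 210 [ 0.386 -0.22 ] rack 0.221 -0.171 [238. 241. 242.]
[422. 266.] 158 [ 0.381 -0.239] rack 0.24 -0.178 [238. 236. 229.]
[246. 271.] 256 [0.354 0.281] rack -0.281 -0.161 [220. 132. 233.]
[276. 271.] 255 [0.355 0.19 ] rack -0.19 -0.168 [223. 137. 235.]
post 0.6 1.912 0.121
post 0.33 -0.806 0.107
53.35 [0.4671 0.422  0.1365] 94.3 [ 0.37266864 -0.30708375 -0.33109977]
[258.7, 155.2] 0.97 -0.353 -0.039
[233.3, 204.5] 0.92 -0.184 -0.164
[226.3, 180.2] 0.87 -0.285 -0.158
[344.5, 283.7] 0.82 0.153 -0.0
[332.1, 268.1] 0.8 0.105 -0.008
[354.9, 302.4] 0.67 0.202 -0.0
[299.4, 125.8] 0.66 -0.444 0.133
```

Call:
servo_tool --commands '[[[0.012, -0.005, 0.1], [0, 0, 0]], [[0.012, -0.005, 0.2], [0, 0, 0]], [[0.012, -0.005, 0.3], [0, 0, 0]], [[0.012, -0.005, 0.4], [0, 0, 0]], [[0.012, -0.005, 0.48], [0, 0, 0]], [[0.012, -0.005, 0.5], [0, 0, 0]], [[0.012, -0.005, 0.5], [0, 0, 0]]]'

```text
clock: 54.15
tcp_pos: [0.4644, 0.4272, 0.0114]
orientation: [2.132, 2.307, -0.002]
contact_force: [-0.8, 0.1, 0.9]
grip_width: 0.0387
gripper_force: 0.0
```

```bash
python3 slide.py -.2,-.0135 -.09,0 .0,0
```

```text
[0.4644 0.4272 0.0114] 94.5 0.0386521381668928 [-0.8  0.1  0.9]
rack -0.417 -0.0388
(-0.2, -0.0135) [[-0.867, 0.107, 0.001], [-0.0, 0.001, -0.004]]
(-0.09, 0.0) [[-1.307, 0.164, 0.001], [-0.0, 0.001, -0.004]]
(0.0, 0.0) [[-1.667, 0.166, 0.002], [-0.0, 0.001, -0.004]]
```

Call:
servo_tool --commands '[[[-0.04, 0.005, 0], [0, 0, 0]], [[-0.08, 0.01, 0], [0, 0, 0]], [[-0.12, 0.015, 0], [0, 0, 0]], [[-0.16, 0.02, 0], [0, 0, 0]], [[-0.2, 0.025, 0], [0, 0, 0]], [[-0.24, 0.03, 0], [0, 0, 0]], [[-0.28, 0.035, 0], [0, 0, 0]], [[-0.32, 0.04, 0], [0, 0, 0]], [[-0.36, 0.045, 0], [0, 0, 0]], [[-0.4, 0.05, 0], [0, 0, 0]], [[-0.45, 0.056, 0], [0, 0, 0]], [[-0.5, 0.062, 0], [0, 0, 0]], [[-0.55, 0.068, 0], [0, 0, 0]], [[-0.6, 0.075, 0], [0, 0, 0]], [[-0.65, 0.081, 0], [0, 0, 0]], [[-0.7, 0.087, 0], [0, 0, 0]], [[-0.75, 0.093, 0], [0, 0, 0]], [[-0.8, 0.1, 0], [0, 0, 0]], [[-0.84, 0.105, 0], [0, 0, 0]], [[-0.88, 0.11, 0], [0, 0, 0]]]'

```text
clock: 56.15
tcp_pos: [0.5091, 0.2107, 0.0117]
orientation: [-2.131, -2.308, -0.0]
contact_force: [-1.3, 5.3, 5.9]
grip_width: 0.0387
gripper_force: 3.4
```

```bash
python3 slide.py -.09,0 .0,0 .03,0;python3 cap.py
```

```text
[0.5091 0.2107 0.0117] 94.6 0.038665302960779545 [-1.3  5.3  5.9]
rack -0.1975 -0.0127
(-0.09, 0.0) [[-0.43, 0.053, -0.0], [-0.0, -0.0, -0.004]]
(0.0, 0.0) [[-0.79, 0.055, -0.0], [-0.0, -0.0, -0.004]]
(0.03, 0.0) [[-0.91, 0.055, -0.001], [-0.0, -0.0, -0.004]]
cap 186 -0.206 -0.036 0.006 [0.056 0.062 0.066]
cap 192 -0.205 0.01 0.006 [0.056 0.062 0.065]
cap 3849 -0.184 -0.013 0.02 [0.057 0.066 0.067]
side cap 202 [287. 175.] -0.165 -0.013 0.05 slope [-0.  0.] 0.067
side cap 1248 [348. 270.] 0.152 0.002 0.159 slope [-0.  0.] 0.067
```

Call:
servo_tool --commands '[[[-0.04, 0.005, 0], [0, 0, 0]], [[-0.08, 0.01, 0], [0, 0, 0]], [[-0.13, 0.016, 0], [0, 0, 0]], [[-0.18, 0.022, 0], [0, 0, 0]], [[-0.23, 0.028, 0], [0, 0, 0]], [[-0.28, 0.035, 0], [0, 0, 0]], [[-0.33, 0.041, 0], [0, 0, 0]], [[-0.38, 0.047, 0], [0, 0, 0]], [[-0.43, 0.053, 0], [0, 0, 0]], [[-0.48, 0.053, 0], [0, 0, 0]], [[-0.53, 0.054, 0], [0, 0, 0]], [[-0.58, 0.054, 0], [0, 0, 0]], [[-0.63, 0.054, 0], [0, 0, 0]], [[-0.68, 0.054, 0], [0, 0, 0]], [[-0.73, 0.055, 0], [0, 0, 0]], [[-0.78, 0.055, 0], [0, 0, 0]], [[-0.82, 0.055, 0], [0, 0, 0]], [[-0.86, 0.055, 0], [0, 0, 0]], [[-0.89, 0.055, 0], [0, 0, 0]], [[-0.91, 0.055, 0], [0, 0, 0]]]'

```text
clock: 58.25
tcp_pos: [0.5408, -0.0143, 0.0115]
orientation: [-2.13, -2.308, -0.0]
contact_force: [-0.9, 4.2, -0.5]
grip_width: 0.0386
gripper_force: 1.8
```

Call:
servo_tool --commands '[[[0, 0, 0], [0, 0, 0]], [[0.04, 0, 0], [0, 0, 0]], [[0.08, 0, 0], [0, 0, 0]], [[0.08, 0, -0.15], [0, 0, 0]], [[0.08, 0, -0.3], [0, 0, 0]], [[0.08, 0, -0.5], [0, 0, 0]], [[0.08, 0, -0.5], [0, 0, 0]]]'

```text
clock: 58.95
tcp_pos: [0.5436, 0.0065, 0.1425]
orientation: [2.126, 2.304, 0.013]
contact_force: [0.2, 0.5, -0.6]
grip_width: 0.0383
gripper_force: 0.0
```

```bash
python3 lane.py; python3 cap.py; python3 go.py .6315,.139,.15,76
```

```text
side -20:3 -10:2 0:3 30:67 40:68 50:68 60:68 70:68 80:68 90:68 100:68 110:69 120:68 130:68 140:68 150:69 160:68 170:68 180:68 190:68 200:67 210:68 220:68 230:68 240:67 260:35 270:2
wrist -20:1 -10:1 0:1 10:1 20:1 30:66 40:67 50:67 60:67 70:67 80:67 90:67 100:67 110:67 120:67 130:67 140:67 150:67
cap 2379 0.063 -0.001 0.056 [0.065 0.066 0.067]
cap 2202 0.121 -0.001 0.063 [0.065 0.066 0.067]
side cap 1637 [347. 268.] 0.142 0.002 0.213 slope [-0.    0.01] 0.067
59.15 [0.5386 0.0064 0.1359] 94.6
[[0.498, 0.413, -0.057], [-0.001, 0.0, 0.207]]
```

All four jars stand in file, with the last centre at about rack x = 0.062. Now back to the post to close the gate.

Call:
servo_tool --commands '[[[0.12, 0.1, 0], [0, 0, 0.05]], [[0.25, 0.2, 0], [0, 0, 0.1]], [[0.37, 0.3, 0], [0, 0, 0.15]], [[0.5, 0.41, -0.1], [0, 0, 0.2]], [[0.5, 0.41, -0.2], [0, 0, 0.2]], [[0.5, 0.41, -0.2], [0, 0, 0.2]], [[0.5, 0.41, -0.2], [0, 0, 0.2]]]' --claw 0.4

```text
clock: 59.85
tcp_pos: [0.6308, 0.1379, 0.1852]
orientation: [-2.466, -1.946, 0.003]
contact_force: [-0.5, -0.4, -0.1]
grip_width: 0.051
gripper_force: 0.0
```

```bash
python3 - <<'E'
from h import *
p,d,m,E=snap('wrist');P=cloud(d,m,E)
k=(P[...,2]>.074)&(P[...,2]<.092)&(np.hypot(P[...,0]-.6315,P[...,1]-.139)<.03)&(d>.05)
c=P[k].mean(0);print(k.sum(),c)
w=c[:2]-O;q=np.array([w@X,w@Y-.062]);print(np.arctan2(-q[0],-q[1]),np.hypot(*q))
for x in r.mark_of('wrist','gate_post')[:2]:print(x,ray(x['uv'],m,E,.061))
print(row([*c[:2],.033],76)); o=r.get_obs();print(o['tcp_pos'],yaw0(o))
E
```

```text
239 [0.6305103  0.1372772  0.08307414]
1.9086477870782976 0.12085640836268982
{'uv': [322.4, 194.3], 'confidence': 0.58} [0.63083894 0.13251451 0.061     ]
[[0.001, 0.003, 0.607], [-0.002, 0.001, 0.006]]
[0.63021102 0.13743787 0.18474355] 76.5127331806771
```

Call:
servo_tool --commands '[[[0, 0.003, 0.12], [0, 0, 0]], [[0, 0.003, 0.24], [0, 0, 0]], [[0, 0.003, 0.36], [0, 0, 0]], [[0, 0.003, 0.48], [0, 0, 0]], [[0, 0.003, 0.56], [0, 0, 0]], [[0, 0.003, 0.6], [0, 0, 0]], [[0, 0.003, 0.6], [0, 0, 0]]]'

```text
clock: 60.65
tcp_pos: [0.6307, 0.1372, 0.0347]
orientation: [-2.466, -1.945, 0.006]
contact_force: [-0.3, -0.1, 0.3]
grip_width: 0.0511
gripper_force: 0.0
```

Call:
servo_tool --commands '[[[0, 0, 0], [0, 0, 0]], [[0, 0, 0], [0, 0, 0]], [[0, 0, 0], [0, 0, 0]], [[0, 0, 0], [0, 0, 0]], [[0, 0, 0], [0, 0, 0]]]' --claw 1 --squeeze 20

```text
clock: 61.15
tcp_pos: [0.6304, 0.1388, 0.0378]
orientation: [-2.462, -1.945, 0.003]
contact_force: [-7.7, 0.4, 8.8]
grip_width: 0.0152
gripper_force: 21.4
```

```bash
python3 arc.py -0.02 22
```

```text
[0.63040724 0.13883907 0.03779648] 76.60602494873501 0.12234382461086236 1.9046385068166303 0.015179096095284792 21.443647742271423 [-7.72343429  0.36315494  8.8288368 ]
-0.011 -0.042 0.0 -0.003 -0.001 -0.056
-0.015 -0.084 0.0 -0.003 -0.001 -0.111
-0.024 -0.125 0.0 -0.002 -0.001 -0.167
-0.036 -0.165 0.001 -0.002 -0.001 -0.223
-0.051 -0.204 0.001 -0.002 -0.001 -0.278
-0.07 -0.242 0.001 -0.002 -0.001 -0.334
-0.092 -0.277 0.001 -0.002 -0.001 -0.39
-0.118 -0.311 0.001 -0.002 -0.001 -0.446
-0.145 -0.342 0.001 -0.002 -0.001 -0.501
-0.176 -0.371 0.001 -0.002 -0.002 -0.557
-0.209 -0.397 0.001 -0.002 -0.002 -0.613
-0.244 -0.42 0.001 -0.002 -0.002 -0.668
-0.281 -0.44 0.002 -0.002 -0.002 -0.724
-0.32 -0.456 0.002 -0.002 -0.002 -0.78
-0.36 -0.47 0.002 -0.002 -0.002 -0.835
-0.4 -0.479 0.002 -0.002 -0.002 -0.891
-0.442 -0.485 0.002 -0.002 -0.002 -0.947
-0.484 -0.487 0.002 -0.002 -0.002 -1.002
-0.526 -0.486 0.002 -0.002 -0.002 -1.058
-0.568 -0.481 0.001 -0.001 -0.003 -1.114
-0.609 -0.472 0.001 -0.001 -0.003 -1.17
-0.649 -0.46 0.001 -0.001 -0.003 -1.225
```

Call:
servo_tool --commands '[[[-0.003, 0, -0.025], [0, 0, 0]], [[-0.008, -0.042, -0.025], [0, 0, -0.056]], [[-0.015, -0.084, -0.025], [0, 0, -0.111]], [[-0.024, -0.125, -0.025], [0, 0, -0.167]], [[-0.036, -0.165, -0.025], [0, 0, -0.223]], [[-0.051, -0.204, -0.025], [0, 0, -0.278]], [[-0.07, -0.242, -0.025], [0, 0, -0.334]], [[-0.092, -0.277, -0.025], [0, 0, -0.39]], [[-0.118, -0.311, -0.025], [0, 0, -0.446]], [[-0.145, -0.342, -0.025], [0, 0, -0.5]], [[-0.176, -0.371, -0.025], [0, 0, -0.557]]]'

```text
clock: 62.25
tcp_pos: [0.529, 0.118, 0.0411]
orientation: [-1.399, -2.809, 0.003]
contact_force: [0.1, 3.3, -21.8]
grip_width: 0.0154
gripper_force: 20.9
```

```bash
python3 arc.py -0.02 12
```

```text
[0.52896697 0.11801831 0.0411134 ] 127.03080748798632 0.12099988872174436 1.025563693876278 0.015360658166511673 20.855399072170258 [  0.12669329   3.32190345 -21.75513236]
-0.005 -0.042 0.0 -0.002 -0.002 -0.055
-0.01 -0.083 0.0 -0.002 -0.002 -0.111
-0.018 -0.124 0.0 -0.002 -0.002 -0.166
-0.03 -0.164 0.0 -0.002 -0.002 -0.222
-0.046 -0.203 0.001 -0.002 -0.002 -0.277
-0.064 -0.241 0.001 -0.002 -0.002 -0.333
-0.086 -0.276 0.001 -0.002 -0.002 -0.388
-0.111 -0.31 0.001 -0.002 -0.002 -0.444
-0.139 -0.341 0.001 -0.001 -0.002 -0.499
-0.169 -0.37 0.001 -0.001 -0.002 -0.555
-0.202 -0.396 0.001 -0.001 -0.002 -0.61
-0.237 -0.419 0.001 -0.001 -0.003 -0.666
```

Call:
servo_tool --commands '[[[-0.005, -0.042, 0.006], [0, 0, -0.055]], [[-0.01, -0.083, 0.01], [0, 0, -0.11]], [[-0.018, -0.124, 0.01], [0, 0, -0.166]], [[-0.03, -0.164, 0.01], [0, 0, -0.222]], [[-0.046, -0.203, 0.01], [0, 0, -0.277]], [[-0.064, -0.241, 0.01], [0, 0, -0.333]], [[-0.086, -0.276, 0.01], [0, 0, -0.388]], [[-0.111, -0.31, 0.01], [0, 0, -0.444]], [[-0.139, -0.341, 0.01], [0, 0, -0.5]], [[-0.17, -0.37, 0.01], [0, 0, -0.555]], [[-0.202, -0.396, 0.01], [0, 0, -0.61]], [[-0.237, -0.419, 0.01], [0, 0, -0.666]], [[-0.237, -0.419, 0.01], [0, 0, -0.666]], [[-0.237, -0.419, 0.01], [0, 0, -0.666]]]'

```text
clock: 63.65
tcp_pos: [0.4815, 0.0108, 0.0406]
orientation: [0.187, -3.133, -0.006]
contact_force: [-6.1, 13.5, 0.4]
grip_width: 0.0151
gripper_force: 23.2
```

```bash
python3 arc.py -0.02 1
```

```text
[0.48148235 0.01082993 0.04060846] -173.16281111150457 0.11916779644822029 0.005753674823476471 0.015058271102442235 23.176419138908386 [-6.07768229 13.47939183  0.38608421]
0.004 -0.012 -0.0 0.003 -0.002 -0.016
```

Call:
servo_tool --commands '[[[0, 0.01, 0], [0, 0, 0]], [[0, 0.01, 0], [0, 0, 0]], [[0, 0.01, 0], [0, 0, 0]], [[0, 0.01, 0], [0, 0, 0]], [[0, 0.01, 0], [0, 0, 0]]]' --claw 0.4

```text
clock: 64.15
tcp_pos: [0.4834, 0.0087, 0.0406]
orientation: [-0.181, 3.136, -0.0]
contact_force: [0.2, 0.4, -0.5]
grip_width: 0.0516
gripper_force: 0.0
```

Call:
servo_tool --commands '[[[0, 0, -0.15], [0, 0, 0]], [[0, 0, -0.3], [0, 0, 0]], [[0, 0, -0.45], [0, 0, 0]], [[0, 0, -0.6], [0, 0, 0]], [[0, 0, -0.8], [0, 0, 0]], [[0, 0, -0.8], [0, 0, 0]], [[0, 0, -0.8], [0, 0, 0]]]'

```text
clock: 64.85
tcp_pos: [0.4838, 0.009, 0.2415]
orientation: [-0.181, 3.133, 0.0]
contact_force: [-0.6, 0.6, -1.9]
grip_width: 0.0513
gripper_force: 0.0
```

```bash
python3 lane.py; python3 - <<'E'
from h import *
p,d,m,E=snap('wrist');save('w10',p);P=cloud(d,m,E)
k=(P[...,2]>.074)&(P[...,2]<.092)&(np.hypot(P[...,0]-.4815,P[...,1]-.0108)<.03)&(d>.05)
c=P[k].mean(0);w=c[:2]-O;q=np.array([w@X,w@Y-.062]);print(c,np.arctan2(-q[0],-q[1]),np.hypot(*q))
p,d,m,E=snap('top')
for t in ['lens_case','ring_dish','tweezers','flip_box']:
  for x in r.mark_of('top',t)[:1]:print(t,np.round(x['uv']),ray(x['uv'],m,E,.038 if t=='lens_case' else 0).round(3))
print(r.get_obs()['clock'])
E
```

```text
side -20:1 -10:40 0:40 30:67 40:68 50:67 60:68 70:68 80:67 90:68 100:68 110:68 120:68 130:68 140:68 150:68 160:68 170:68 180:68 190:67 200:68 210:68 220:68 230:68 240:66 260:36 270:3
wrist -20:1 -10:40 0:40 10:2 20:2 30:67 40:67 50:68 60:67 70:67 80:67 90:67 100:67 110:67 120:67 130:67 140:67 150:67 160:67 170:67 180:67 190:67 200:67 210:67 220:67 230:67 240:67 260:35
[0.48057476 0.00996112 0.08347831] -0.0008570721269377577 0.12014394671477739
lens_case [407. 208.] [ 0.557 -0.199  0.038]
ring_dish [332. 260.] [0.39  0.025 0.   ]
tweezers [369. 142.] [ 0.765 -0.081  0.   ]
flip_box [288. 138.] [0.768 0.174 0.   ]
65.25
```

View pics/w10.png

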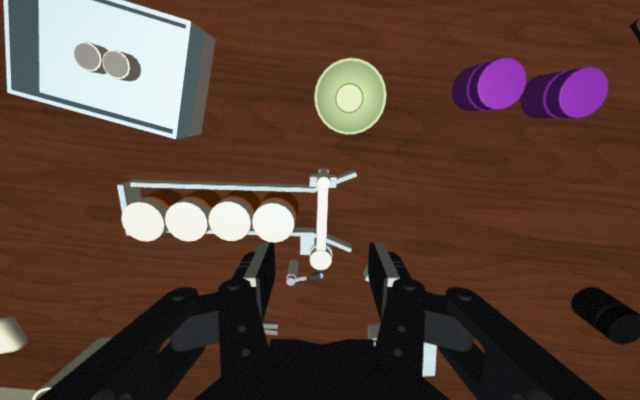

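Four jars stand in file at (145–275, 220) behind the closed gate arm (322,215), and the lens case is in the tray at (105,60). The bystanders haven't moved, so I'll hand in.

```bash
python3 -c "
from bench import r
print(r.hand_in())"
```

```text
the job is handed in; nothing more can be done
None
```

I handed the job in at about 65 s: all four jars stand upright in single file behind the closed gate, the lens case is in the blue tray, and the bystanders are where they were; but one jar tipped about 47° against the end stop on the way in and I pushed it back upright, and the hand-in returned no verdict.

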